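# Move the splash guard from the saw to the grinder

### The job

The slides have been cut and grinding comes next, so move the splash guard from the saw to the grinder: pull up the saw's sprung hinge pin and turn it so that it stays up by itself, lift the guard off its hinge, and drop it onto the grinder's hinge stub, whose setting fore and aft you must find by feel, fully down and square along the front rim of the tray. Then turn the grinder's sprung pin back and let it down into the guard until it is home; the saw's pin may stay up. Never press the guard hard against either machine (keep well under 40 N), keep it upright, and leave everything else on the bench where it is.

Things in the scene. Friction and masses are not known exactly. Their poses are not given: they have to be found in the camera images.
- saw: The saw: white fixed bench machine, 290 deep x 255 wide, tray with a thin 150 mm steel blade; carries the guard at first. Origin on the bench under the sill's middle; x into the machine, y left along the sill. The sill is the front rim with a rubber strip on top: 40 mm high, x -18 to 18 mm. Hinge axis x 0, y 90 mm: stub on the sill, upper lug (underside 158 mm above the sill, 9 thick) on a post from y 114 mm.
- grinder: The grinder: same tray, sill and hinge as the saw (see there), but with a thick 120 mm cup wheel and no guard at first; fixed. The machines stand side by side, either one on the left, each turned up to 0.15 rad. Origin and axes as for the saw.
- saw_pin (a joint): Lift of the saw's sprung hinge pin (m), 0 = home: the 10 mm pin (end 3 mm tapered) reaches 25 mm below the upper lug, 7 mm into a seated guard's eye. Spring: 5 N down at home, 9 N at 0.026, plus 25 N per m/s. Above 0.0265 its cross-pin is clear of the guide block's slot and it can be turned; upper stop 0.032. Parked: 0.026, tip inside the lug. Starts home.
- saw_bar (a joint): Turn of the saw's pin and bar (rad), counter-clockwise from above: 0 = along the slot (bar parallel to the sill), stop 1.3. No turning while the cross-pin is in the slot. Let down at 0.5 or more, it rests on the guide block (parked). Turned back to within 0.1 of 0 it drops into the slot, driven by the spring unless held. Starts at 0.
- saw_bar_grip (a point): Middle of the steel cross-bar on top of the saw's sprung pin, on the hinge axis: 40 long (its y) x 12 thick (its x, gripped across) x 24 mm high; z up. 220 mm above the sill when the pin is home, 246 when parked. Underside 12.5 mm above the slotted steel guide block (26 x 26 mm, 28.5 high, on the upper lug) when home.
- saw_hinge (a point): Nominal hinge axis of the saw where it meets the sill's top. Axes: x from the robot's side into the machine, y along the sill to the left, z up. Here stands the fixed upright hinge stub, 10 mm thick, 9 mm high, edge broken 0.5 mm, its foot clamped in a fore-and-aft slot of the sill: here right at this point (x 0).
- guard: The splash guard, a lift-off door: aluminium frame and clear pane, 200 wide x 140 mm high plus handle, 0.3 to 0.55 kg. Origin on its hinge axis at the underside; y along the door towards the hinge (the door lies at y +12 to -188 mm), x through it into the machine, z up. Bottom rail 18 mm thick, stands on the sill; handle and other rails 12 mm.
- guard_handle (a point): Grip point of the guard: in the black handle block on its top rail, 50 long (its y) x 12 thick (its x, gripped across) x 40 mm high, with 12 mm thick rail below. It lies 100 mm from the hinge axis (guard's y -100 mm), 162 mm above the underside, near the centre of mass. Axes as the guard's.
- guard_socket (a point): Mouth of the 11.5 mm hole through the guard's lower knuckle (24 x 24 x 14 mm), on the hinge axis at the underside. Seated, it is at the stub's foot and the bottom rail is on the sill; the guard must rise 9 mm to clear the stub. Resting on the stub's top, it is 9 mm too high and slides there until the hole finds the stub.
- guard_eye (a point): Mouth of the slotted eye in the top of the guard's upper knuckle (34 x 24 x 14 mm; slot 26 mm along x, 13 mm along y, so that the pin finds it wherever the stub is set), on the hinge axis, 140 mm above the underside. Seated, it is 18 mm below the upper lug: with the pin parked the guard can rise up to 18 mm and then leaves towards the robot (machine's -x). It enters a hinge the same way.
- grinder_pin (a joint): Lift of the grinder's sprung hinge pin (m), 0 = home: the 10 mm pin (end 3 mm tapered) reaches 25 mm below the upper lug, 7 mm into a seated guard's eye. Spring: 5 N down at home, 9 N at 0.026, plus 25 N per m/s. Above 0.0265 its cross-pin is clear of the guide block's slot and it can be turned; upper stop 0.032. Parked: 0.026, tip inside the lug. Starts parked.
- grinder_bar (a joint): Turn of the grinder's pin and bar (rad), counter-clockwise from above: 0 = along the slot (bar parallel to the sill), stop 1.3. No turning while the cross-pin is in the slot. Let down at 0.5 or more, it rests on the guide block (parked). Turned back to within 0.1 of 0 it drops into the slot, driven by the spring unless held. Starts at 0.8 to 1.2.
- grinder_bar_grip (a point): Middle of the steel cross-bar on top of the grinder's sprung pin, on the hinge axis: 40 long (its y) x 12 thick (its x, gripped across) x 24 mm high; z up. 220 mm above the sill when the pin is home, 246 when parked. Underside 12.5 mm above the slotted steel guide block (26 x 26 mm, 28.5 high, on the upper lug) when home.
- grinder_hinge (a point): Nominal hinge axis of the grinder where it meets the sill's top. Axes: x from the robot's side into the machine, y along the sill to the left, z up. Here stands the fixed upright hinge stub, 10 mm thick, 9 mm high, edge broken 0.5 mm, its foot clamped in a fore-and-aft slot of the sill: here anywhere within 6.5 mm before or behind this point (along x), not measured: it is found by feel.
- spanner: Bystander: 150 mm spanner lying on the bench. Origin at its underside.
- tray_brush: Bystander: 170 mm brush lying on the bench. Origin at its underside.
- dressing_stick: Bystander: white dressing stick 100 x 20 x 20 mm. Origin at its underside.
- slide_box: Bystander: grey slide box 82 x 34 x 30 mm, between the machines. Origin at its underside.
- rock_core: Bystander: standing rock core, 36 mm across, 55 mm high. Origin at its underside.
- coolant: Bystander: white bottle, 64 mm across, 170 mm high. Origin at its underside.
- grit_jar: Bystander: jar, 60 mm across, 75 mm high. Origin at its underside.
There are look-alikes about, which are no part of the job. What is shaped like the guard but yellow is not meant.

How it is judged:
On the way, in this order (a step that is already met when the one before it is completed fails the run):
1. the saw's hinge pin is pulled up, turned and left parked, staying up by itself (value of joint saw_pin above 0.022 m and value of joint saw_bar above 0.4 rad and contact force between the fingers and saw_bar below 0.1 N), for 0.2 s.
2. the guard is lifted off the saw's hinge and away from it (horizontal distance between guard_socket and saw_hinge above 0.05 m), for 0.1 s.
3. the guard stands fully down on the grinder's hinge stub (horizontal distance between guard_socket and grinder_hinge below 0.009 m and z of guard_socket in the frame of grinder_hinge below 0.003 m), for 0.2 s.
At the end, for the whole second after the job is handed in: The guard stands at rest and upright (within 3 deg) on the grinder: its socket on the stub (within 9 mm of the nominal hinge axis and within 3 mm of fully down), square along the sill within 7 deg, the grinder's pin down in its eye (eye within 12 mm of the pin's axis), within 3 mm of home (all of step 3 and value of joint grinder_pin below 0.003 m and horizontal distance between guard_eye and grinder_bar_grip below 0.012 m and angle between the x axis of guard and the x axis of grinder, either way round below 0.12 rad and angle between guard's own z axis and vertical below 0.05 rad and linear speed of guard below 0.02 m/s); the robot touches nothing.
It fails at once if the guard is pressed against the saw with more than 40 N (contact force between guard and saw above 40 N).
It fails at once if the guard is pressed against the grinder with more than 40 N (contact force between guard and grinder above 40 N).
It fails at once if the guard is tipped over (more than 20 deg from upright) (angle between guard's own z axis and vertical above 0.35 rad).
It fails at once if a bystander is moved more than 40 mm (distance of any of spanner, tray_brush, dressing_stick, slide_box, rock_core, coolant, grit_jar from where it was at the start of the episode above 0.04 m).
It also fails if it takes over 72 s, if anything falls off the work surface, if the arm or the gripper's body presses on something with over 40 N, if the wrist force passes 120 N, or if a joint passes its speed limit or range.

### The arm

A 6-joint arm with a two-finger parallel gripper is mounted at the origin on the work surface. World frame = base frame: x ahead of the robot, y to its left, z up, the work surface at z = 0. Lengths are in m, angles in rad, forces in N, time in s.
With the tool pointing down it reaches from about 0.375 to 0.9 m from the base axis. Payload 3.1 kg.
Tool frame: the origin (TCP) lies at the very end of the fingers, on their centre line; the grasp point (between the pads) lies 19 mm behind it; z points along the fingers, y is the line along which they close (so a half turn about z gives the same grasp; the last joint's range is limited). The gripper opens to 87 mm and grips with 3 to 60 N. Pads are 19 mm wide; open, the fingers measure 117 mm over their backs; the gripper's body (75 mm by 190 mm) begins 51 mm behind the grasp point.
Start: joints at [-1.46, 0.527, 1.433, -0, 1.181, -0.178], TCP at [0.179, -0.599, 0.223] pointing down, gripper open.
Joint ranges: [-3.08, 3.08], [-0.75, 2.2], [0.22, 2.44], [-1.43, 4.57], [0, 2.65], [-2.85, 2.85]. Speed limits (rad/s): [2.79, 2.79, 3.14, 3.14, 3.14, 3.14].

### API

Orientations are given as a unit quaternion [x, y, z, w].
In Python, from rig import status, viewer, robot gives the robot as it stands.
- The arm moves only by the tool arm_command, never from a script. Its arguments are lists of equal length, an entry for each row: "delta_rot": the turn, a rotation vector about the tool's x, y, z in degrees, a list of three; "delta_pos": the shift along the tool's x, y, z in m, a list of three; "gripper": the closure, from -1 (fully open) to 1 (shut). In form: {"delta_rot": [[rx, ry, rz], ...], "delta_pos": [[dx, dy, dz], ...], "gripper": [gripper, ...]}. A call has 1 to 12 rows; each row is the pose to reach, as a shift and turn from the pose commanded when the call began, along the tool's axes at that moment; what a row does not reach only later rows make up. A row lasts 1/12 s, in which the tool goes at most 41.7 mm and 7.16 degrees, less where a joint would pass 70% of its speed; a pose out of reach is approached as far as the arm can. A call with a gripper value outside its range is refused whole. The fingers move at their own pace and stop on an object; "grip_force" is the grip in N (left out, the last holds). Time passes only in rows, so rows that repeat a pose let the fingers close. It gives the time, the measured TCP pose, the force, the opening and the grip force at its end, in the units of the state.
- status.get_obs(): the state, without advancing time (a new reading comes with each control period).
- viewer.camera(name): name is "side" or "top" or "wrist"; returns a dict with "pixels" (400x640x3 uint8, blue, green, red), "fx", "fy", "cx", "cy" (pixels), "pose" (4x4, takes a point from camera to world coordinates); the wrist camera has in their place "mount" (4x4, takes a point from camera to tool coordinates, whose origin is the TCP and whose axes are the flange's). Camera axes: x right, y down, z forward; pixel columns grow to the right and rows downward; lengths in m; the calibration is good to about 2 mm. A picture is of the moment at which its call begins: read the wrist's pose just before it. There is no depth.
- robot.hand_in(): hands the job in; it is judged then, once.
The state is a dict: "time": time; "q": joint angles; "joint_velocities": joint speeds; "joint_torque": joint torques, N m; "position": TCP position; "tool_rot": TCP orientation; "ft_force": force on the tool from outside, world axes, zero at the start; "moment": the same for the moment, N m; "grip_width": finger opening in m; "grip_force": force on a finger pad.
Only numpy, scipy, OpenCV 4.12 (cv2) and the standard library are available. Lean on these libraries where they do the work, as an engineer would, in place of code of your own. Each camera call takes 0.05 s, during which the arm holds its last target. There are 200 camera calls.

## Working session

There is one attempt and no reset: what is moved stays moved. The work goes in short steps, Python scripts to look and compute and a tool call to move; the robot and the scene stay as the last step left them, time stands still between calls to the robot, and variables do not carry over. Pictures are saved under pics/ and viewed, at most 10 in all, crops included, and the job is handed in when it is done.

Besides the shell and the picture viewer there is one more tool, called after "Request:" as name(argument=value, ...) on one line, values as JSON. arm_command: Moves the arm, as the interface text tells. Its arguments: {"type":"object","properties":{"delta_rot":{"type":"array","items":{"type":"array","items":{"type":"number"}}},"delta_pos":{"type":"array","items":{"type":"array","items":{"type":"number"}}},"gripper":{"type":"array","items":{"type":"number"}},"grip_force":{"type":"number"}},"required":["delta_rot","delta_pos","gripper"]}

```bash
ls; mkdir -p pics; python3 - <<'E'
from rig import status, viewer, robot
import cv2, numpy as np
np.set_printoptions(precision=4,suppress=True)
print(status.get_obs())
for n in("top","side"):
    c=viewer.camera(n); cv2.imwrite(f"pics/{n}0.png",c["pixels"]); print(n,c["fx"],c["fy"],c["cx"],c["cy"]);print(c["pose"])
c=viewer.camera("wrist");print(c["mount"],c["fx"],c["cx"],c["cy"])
E
```

```text
pics
{'time': 0.0, 'q': array([-1.4595,  0.5284,  1.4339,  0.    ,  1.1814, -0.1785]), 'joint_velocities': array([ 0.0015,  0.0002, -0.0007, -0.0011,  0.0003, -0.0014]), 'joint_torque': array([ -0.0009, -44.0043, -17.6594,   0.0634,   0.0583,  -0.0002]), 'position': array([ 0.1786, -0.5982,  0.2216]), 'tool_rot': array([ 0.9895,  0.1444,  0.    , -0.0011]), 'ft_force': array([0.5601, 0.4246, 0.0178]), 'moment': array([-0.0411, -0.0331,  0.0627]), 'grip_force': 0.0, 'grip_width': 0.08688306335959865}
top 482.3110772126782 482.3110772126782 314.3212945153095 196.38933565342708
[[-0.0196 -0.9909  0.1334  0.18  ]
 [-0.9997  0.0211  0.0097  0.0167]
 [-0.0124 -0.1331 -0.991   1.7551]
 [ 0.      0.      0.      1.    ]]
side 375.1473814376551 375.1473814376551 321.762921307078 202.4852265800453
[[-0.6811 -0.4987  0.5361 -0.1695]
 [-0.7319  0.4441 -0.5168  0.5785]
 [ 0.0197 -0.7444 -0.6675  0.9117]
 [ 0.      0.      0.      1.    ]]
[[ 0.0007 -0.9521 -0.3058  0.0846]
 [ 1.      0.0006  0.0006 -0.0007]
 [-0.0004 -0.3058  0.9521 -0.163 ]
 [ 0.      0.      0.      1.    ]] 277.564179439478 322.6031416949064 197.7652418076949
```

View pics/top0.png

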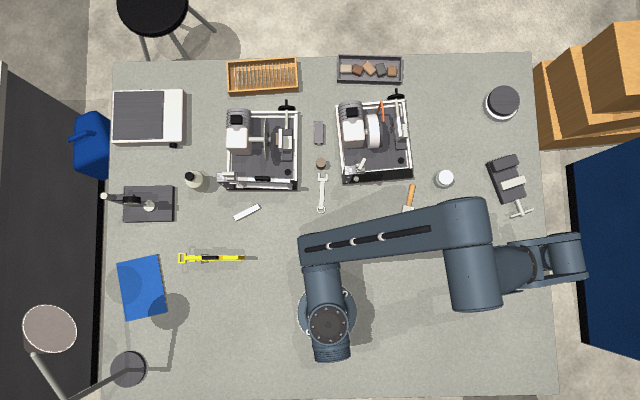

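View pics/side0.png

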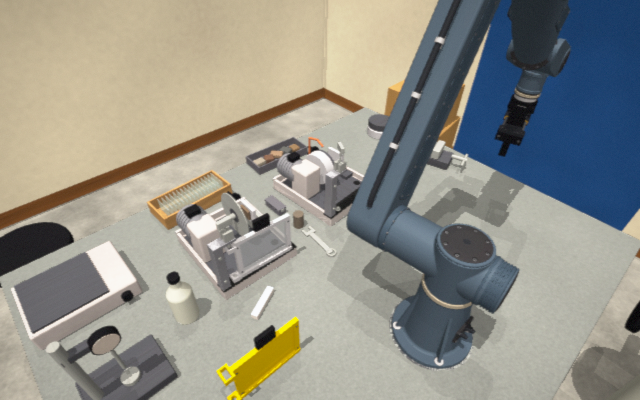

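The top view shows the saw, with its thin blade and the clear guard, at about (260,150). The grinder, with its thick white cup wheel, is at (375,140). The yellow look-alike lies at (212,258). Next I'll enlarge a crop of both machines.

```bash
python3 - <<'E'
import cv2, numpy as np
a=cv2.imread("pics/top0.png")[140:200,210:310]; b=cv2.imread("pics/top0.png")[130:190,325:425]
f=lambda i:cv2.resize(i,(800,480),interpolation=cv2.INTER_CUBIC)
s=cv2.imread("pics/side0.png")
t=np.vstack([cv2.resize(x,(800,300),interpolation=cv2.INTER_CUBIC) for x in (a[10:47,:],b[15:52,:])])
cv2.imwrite("pics/c1.png",t)
c=cv2.resize(s[130:295,165:385],(800,600),interpolation=cv2.INTER_CUBIC); cv2.imwrite("pics/c2.png",c)
E
```

```text
(no output)
```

View pics/c1.png

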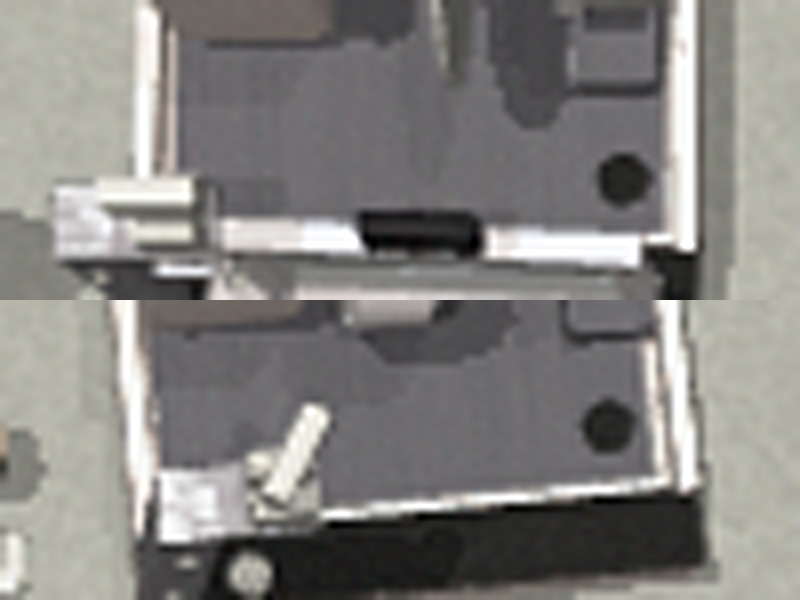

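View pics/c2.png

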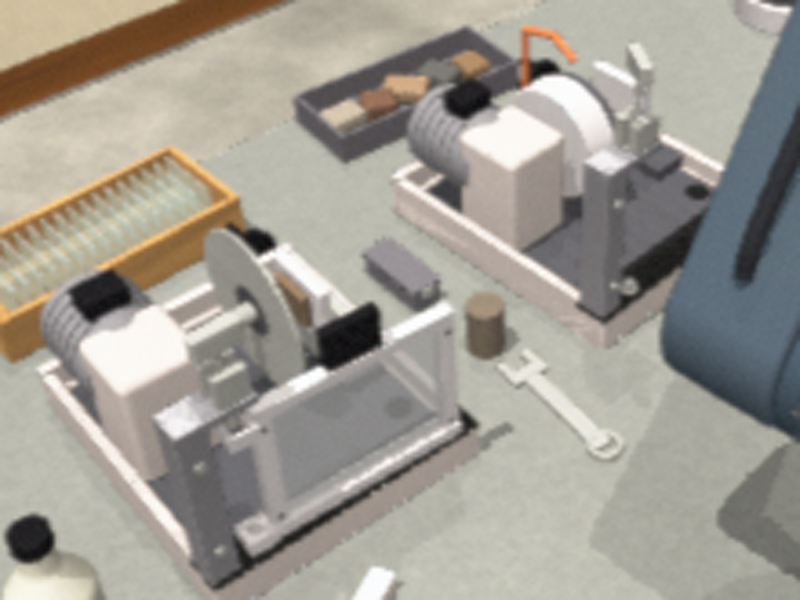

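The crops confirm the machines. The saw is on the left with the clear-paned guard, black handle (262.5,178) and pin bar (229,174). The grinder is on the right with no guard and its bar turned, at (362,164). I'll cast those rays now.

```bash
cat > h.py <<'E'
import numpy as np, cv2
from scipy.spatial.transform import Rotation as R
from rig import status, viewer, robot
np.set_printoptions(precision=4,suppress=True)
def ray(c,uv,z,P=None):
    P=c["pose"] if P is None else P
    d=P[:3,:3]@[(uv[0]-c["cx"])/c["fx"],(uv[1]-c["cy"])/c["fy"],1]
    return P[:3,3]+d*(z-P[2,3])/d[2]
def toolT(o=None):
    o=o or status.get_obs(); T=np.eye(4); T[:3,:3]=R.from_quat(o["tool_rot"]).as_matrix(); T[:3,3]=o["position"]; return T
def wrist(name):
    T=toolT(); c=viewer.camera("wrist"); c["pose"]=T@c["mount"]; cv2.imwrite(f"pics/{name}.png",c["pixels"]); np.save(f"pics/{name}.npy",c["pose"]); return c
def wload(name):
    return dict(pose=np.load(f"pics/{name}.npy"),fx=277.564,fy=277.564,cx=322.603,cy=197.766)
def delta(p,yaw=None,T=None):
    T=toolT() if T is None else T
    o=T[:3,:3].T@(np.array(p)-T[:3,3]); r=None
    if yaw is not None:
        G=np.array([[np.cos(yaw),np.sin(yaw),0],[np.sin(yaw),-np.cos(yaw),0],[0,0,-1]]).T  # tool x at yaw, z down
        G=np.column_stack([[np.cos(yaw),np.sin(yaw),0],[np.sin(yaw),-np.cos(yaw),0],[0,0,-1]])
        r=R.from_matrix(T[:3,:3].T@G).as_rotvec(degrees=True)
    return o,r
E
python3 - <<'E'
from h import *
c=viewer.camera("top")
for n,uv,z in(("sawbar",(228.75,173.7),.272),("handle",(262.5,178.1),.222),("grbar",(362.25,164.1),.298)): print(n,ray(c,uv,z))
print(toolT()); 
m=(ray(c,(228.75,173.7),.272)+ray(c,(262.5,178.1),.222))/2; m[2]=.45
print(m,delta(m,np.pi/2))
E
```

```text
sawbar [0.4569 0.2976 0.272 ]
handle [0.4494 0.1978 0.222 ]
grbar [ 0.473  -0.1182  0.298 ]
[[ 0.9583  0.2857 -0.0001  0.1786]
 [ 0.2857 -0.9583  0.0014 -0.5985]
 [ 0.0003 -0.0013 -1.      0.2219]
 [ 0.      0.      0.      1.    ]]
[0.4531 0.2477 0.45  ] (array([ 0.5049, -0.7328, -0.227 ]), array([ -0.0568,  -0.0621, -73.3989]))
```

Request:
arm_command(delta_rot=[[0, 0, -7], [0, 0, -14], [0, 0, -21], [0, 0, -28], [0, 0, -35], [0, 0, -42], [0, 0, -49], [0, 0, -56], [0, 0, -63], [0, 0, -68], [0, 0, -68], [0, 0, -68]], delta_pos=[[0.0, 0.0, -0.04], [0.02, -0.02, -0.075], [0.045, -0.04, -0.1], [0.07, -0.06, -0.13], [0.1, -0.08, -0.15], [0.13, -0.1, -0.17], [0.155, -0.125, -0.185], [0.18, -0.145, -0.2], [0.21, -0.165, -0.21], [0.235, -0.187, -0.22], [0.26, -0.207, -0.228], [0.285, -0.227, -0.228]], gripper=[-1, -1, -1, -1, -1, -1, -1, -1, -1, -1, -1, -1])

```text
time: 1.2
position: [0.388, -0.2989, 0.4525]
tool_rot: [0.74, 0.673, -0.0, 0.002]
ft_force: [1.4, -1.0, -0.5]
grip_width: 0.0868
grip_force: 0.0
```

```bash
python3 - <<'E'
from h import *
print(toolT(),delta([.478,-.168,.45],np.pi/2+.1),status.get_obs()['time'])
E
```

```text
[[ 0.0938  0.9956  0.0025  0.388 ]
 [ 0.9956 -0.0938 -0.003  -0.2989]
 [-0.0027  0.0028 -1.      0.4525]
 [ 0.      0.      0.      1.    ]] (array([0.1387, 0.0774, 0.0023]), array([  0.142 ,   0.172 , -11.1105])) 1.2
```

Request:
arm_command(delta_rot=[[0, 0, -7], [0, 0, -11], [0, 0, -11], [0, 0, -11], [0, 0, -11]], delta_pos=[[0.035, 0.02, 0.0], [0.07, 0.04, 0.0], [0.105, 0.058, 0.0], [0.138, 0.077, 0.0], [0.138, 0.077, 0.0]], gripper=[-1, -1, -1, -1, -1])

```text
time: 1.62
position: [0.479, -0.164, 0.4505]
tool_rot: [0.669, 0.743, 0.002, -0.0]
ft_force: [0.3, -0.4, -0.0]
grip_width: 0.0873
grip_force: 0.0
```

```bash
python3 - <<'E'
from h import *
wrist("w1")
print(toolT(),delta([.4531,.2477,.45],np.pi/2-.075))
E
```

```text
[[-0.1039  0.9946 -0.0001  0.4776]
 [ 0.9946  0.1039  0.0008 -0.1667]
 [ 0.0008 -0.0001 -1.      0.4503]
 [ 0.      0.      0.      1.    ]] (array([0.4147, 0.0186, 0.0006]), array([-0.0072, -0.0437, 10.2587]))
```

View pics/w1.png

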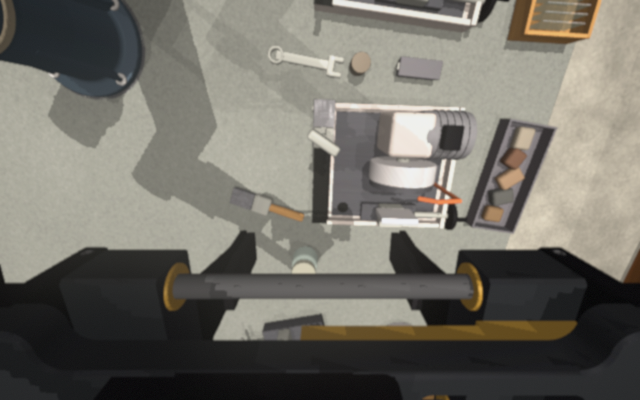

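This wrist view has image up as +y and right as +x. It shows the grinder with its bar at (323,142) and its black sill strip at u≈313–329, v 150–222. I'll measure the strip edges and the bar blob.

```bash
python3 - <<'E'
from h import *
im=cv2.imread("pics/w1.png"); c=wload("w1")
g=im.max(2).astype(int)
L=[];Rr=[]
for v in range(162,216,2):
    r=g[v,300:345]; d=np.where(r<70)[0]
    # left edge: first dark; right edge: first bright(>140) after
    l=d[0]+300; rr=l+np.where(g[v,l:l+40]>130)[0][0]
    L.append((l,v));Rr.append((rr,v))
print(L[::6],Rr[::6])
for n,e in(("front",L),("rear",Rr)):
    P=np.array([ray(c,p,.04)[:2] for p in e]); f=cv2.fitLine(P.astype(np.float32),cv2.DIST_HUBER,0,1e-4,1e-4).ravel()
    y=np.sign(f[1]); print(n,"yaw",np.arctan2(-f[0]*y,f[1]*y),f[2:])
crop=im[125:160,305:345]; b=(crop.min(2)>150)&(crop.max(2).astype(int)-crop.min(2)<40)
for r in crop.max(2): print(' '.join('%3d'%x for x in r[:36]))
E
```

```text
[(np.int64(314), 162), (np.int64(315), 174), (np.int64(314), 186), (np.int64(314), 198), (np.int64(313), 210)] [(np.int64(330), 162), (np.int64(329), 174), (np.int64(329), 186), (np.int64(328), 198), (np.int64(328), 210)]
front yaw 0.09696538 [ 0.4693 -0.2355]
rear yaw 0.07013936 [ 0.5018 -0.2409]
173 172 172 170 166 158 152 147 143 147 150 151 151 150 151 153 155 156 154 154 158 163 168 171 174 178 181 184 190 186 153 116 104 103 104 104
174 176 175 173 168 160 154 148 142 142 144 145 142 142 142 148 157 162 159 157 157 156 158 163 166 168 172 176 187 182 147 113 104 103 102 103
176 177 177 175 171 165 158 149 140 143 149 151 149 149 148 154 167 177 177 173 167 155 153 157 158 160 162 168 180 177 145 112 103 103 102 103
177 177 176 175 174 166 158 146 140 147 162 170 173 173 172 173 182 189 189 183 172 163 170 177 179 180 179 181 184 176 144 113 103 103 103 102
177 176 175 174 170 162 156 151 144 148 160 174 184 187 188 189 189 191 192 183 167 166 187 198 202 204 204 202 198 185 148 114 102 102 102 102
177 177 174 171 164 162 169 176 172 159 153 160 172 183 190 190 188 190 191 179 1
[... 3538 characters left out ...]
 160 142 120  93  67  57  54  54  54  53  54  53  53  53  51  52  54  55  58  72 120 170 183 174 167 158 137 114 102 100 100
175 177 177 175 168 161 148 124  94  67  57  54  54  54  53  53  53  53  52  53  52  55  55  56  73 133 196 206 173 140 125 113 104 100 101 101
173 174 176 174 168 163 154 129  95  67  55  54  54  53  53  54  53  52  52  51  53  55  57  56  75 143 212 225 185 133 108 101 101 101 102 102
173 173 174 173 168 164 157 131  93  65  55  54  54  53  53  53  53  53  51  51  54  55  58  57  79 149 218 230 199 143 107 100 101 100 101 102
174 173 173 172 168 165 158 131  92  63  55  54  54  54  53  54  54  52  52  51  53  55  56  57  79 150 218 232 208 150 109 100 100 100 101 100
```

Request:
arm_command(delta_rot=[[0, 0, 5], [0, 0, 10], [0, 0, 10], [0, 0, 10], [0, 0, 10], [0, 0, 10], [0, 0, 10], [0, 0, 10], [0, 0, 10], [0, 0, 10], [0, 0, 10], [0, 0, 10]], delta_pos=[[0.04, 0.002, 0], [0.08, 0.004, 0], [0.12, 0.006, 0], [0.16, 0.008, 0], [0.2, 0.01, 0], [0.24, 0.012, 0], [0.28, 0.014, 0], [0.32, 0.016, 0], [0.36, 0.018, 0], [0.4, 0.018, 0], [0.415, 0.019, 0], [0.415, 0.019, 0]], gripper=[-1, -1, -1, -1, -1, -1, -1, -1, -1, -1, -1, -1])

```text
time: 2.67
position: [0.4545, 0.2471, 0.4501]
tool_rot: [0.732, 0.681, -0.0, -0.0]
ft_force: [0.7, 0.2, -0.3]
grip_width: 0.087
grip_force: 0.0
```

```bash
python3 - <<'E'
from h import *
im=cv2.imread("pics/w1.png"); c=wload("w1")
m=((im.max(2)>205)*255).astype(np.uint8)[125:156,300:345]
n,l,s,_=cv2.connectedComponentsWithStats(m); 
k=l[16,22]; pts=cv2.findContours((l==k).astype(np.uint8),0,2)[0][0]
r=cv2.minAreaRect(pts); ctr=np.add(r[0],(300,125)); print(r,ray(c,ctr,.298))
bp=[ray(c,p+np.array([300,125]),.298) for p in cv2.boxPoints(r)]; print(np.array(bp))
c=wrist("w2"); print(toolT())
E
```

```text
((23.115385055541992, 17.076923370361328), (31.895263671875, 7.211102485656738), 33.6900634765625) [ 0.4746 -0.1143  0.298 ]
[[ 0.457  -0.1097  0.298 ]
 [ 0.4608 -0.1027  0.298 ]
 [ 0.4925 -0.1189  0.298 ]
 [ 0.4888 -0.1261  0.298 ]]
[[ 0.0746  0.9972 -0.0006  0.4548]
 [ 0.9972 -0.0746 -0.0011  0.2453]
 [-0.0011 -0.0005 -1.      0.4501]
 [ 0.      0.      0.      1.    ]]
```

View pics/w2.png

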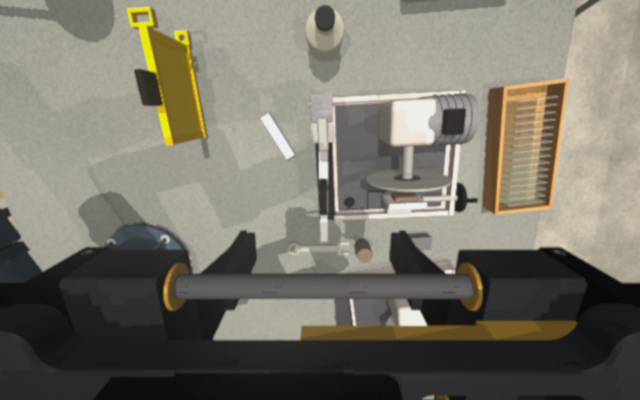

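The saw is centred in this wrist view, with the bar at about (323,132) and the black handle at (322,190) between the white rails. The yellow decoy is at upper left. I'll measure the saw's bar, handle and wall directions.

```bash
python3 - <<'E'
from h import *
im=cv2.imread("pics/w2.png"); c=wload("w2"); g=im.max(2)
m=((g<60)*255).astype(np.uint8)
hh=[]
n,l,s,ce=cv2.connectedComponentsWithStats(m[165:215,312:334])
for k in range(1,n):
    if s[k,4]>20: print("dark",s[k],ce[k]+[312,165], ray(c,ce[k]+[312,165],.222))
for v in range(112,158,2): print(v,' '.join('%3d'%x for x in g[v,308:342]))
# rear faces: white front wall edges: tray dark to white rim transition right of sill
e=[]
for v in range(110,205,3):
    r=g[v,326:345].astype(int); e.append((326+np.argmin(np.diff(r)),v))
P=np.array([ray(c,p,.04)[:2] for p in e],np.float32); f=cv2.fitLine(P,cv2.DIST_HUBER,0,1e-4,1e-4).ravel(); s=np.sign(f[1]); print("rear yaw",np.arctan2(-f[0]*s,f[1]*s),f,e[::5])
E
```

```text
dark [ 17   0   5  50 134] [330.7836 193.3358] [0.4639 0.2128 0.222 ]
dark [  7  15   7  34 181] [322.5414 196.3149] [0.4515 0.2091 0.222 ]
112 161 161 160 162 166 170 171 172 172 173 175 181 185 188 190 190 190 192 192 193 194 190 187 184 196 218 202 151 112 103 104 104 104 104
114 164 161 157 157 164 171 173 174 174 175 175 174 174 174 178 181 184 184 183 181 180 180 179 181 198 222 209 157 113 103 104 104 103 104
116 169 166 160 157 165 172 173 172 173 172 170 168 167 165 167 171 175 174 170 167 166 166 165 170 195 225 222 168 116 103 102 103 103 105
118 168 165 157 152 164 171 171 172 170 165 170 181 185 184 184 187 186 174 161 159 162 163 164 167 190 224 222 167 116 103 103 103 104 103
120 165 164 157 152 163 169 170 169 165 167 190 211 218 216 217 219 215 197 169 152 150 152 153 160 185 215 213 164 115 102 104 104 104 105
122 163 163 164 165 167 168 168 169 167 168 190 214 220 219 220 220 218 201 175 162 169 178 185 194 206 225 221 167 115 102 102 103 103 102
124 164 164 174 190 201 209 215 214 202 180 189 212 220 218 219 220 219 204 181 176 193 204 212 213 212 225 223 172 119 
[... 1765 characters left out ...]
67 165 161 155 133  93  60  51  70 142 217 235 224 167 114 100  99  99 100
152 148 148 148 149 150 151 143 114  75  70 122 174 183 178 176 176 176 176 172 145  99  62  51  69 141 216 235 225 170 117 101  99 100 101
154 149 151 153 154 152 154 147 118  80  72 132 189 197 189 186 185 186 185 177 150 101  61  52  69 136 210 234 226 172 117 100  99  99 100
156 150 151 152 151 151 153 148 126  86  76 131 189 197 188 186 186 185 185 178 147 100  61  52  64 119 190 229 225 170 116  99 100  99 100
rear yaw -0.02710052 [0.0271 0.9996 0.4809 0.2554] [(np.int64(334), 110), (np.int64(335), 125), (np.int64(335), 140), (np.int64(336), 155), (np.int64(327), 170), (np.int64(337), 185), (np.int64(337), 200)]
```

```bash
python3 - <<'E'
from h import *
im=cv2.imread("pics/w2.png"); c=wload("w2"); g=im.max(2)
print("bar",ray(c,(322.4,134),.272),ray(c,(322.4,118.5),.272),ray(c,(322.4,149.7),.272))
print("handle far/near",ray(c,(322.5,214),.222),ray(c,(322.5,180),.222))
e=[]
for v in list(range(108,160,2))+list(range(176,206,2)):
    r=g[v,330:342].astype(float); k=np.argmin(np.diff(r)); 
    j=np.where(r<160)[0]; j=j[j>=3][0] if (j>=3).any() else None
    if j: e.append((330+j-1+(r[j-1]-160)/(r[j-1]-r[j]),v))
P=np.array([ray(c,p,.04)[:2] for p in e],np.float32); f=cv2.fitLine(P,cv2.DIST_HUBER,0,1e-4,1e-4).ravel(); s=np.sign(f[1]); print("rear yaw",np.arctan2(-f[0]*s,f[1]*s),f,np.array(e[::6]))
for v in range(172,220,4): print(v,' '.join('%3d'%x for x in g[v,308:342]))
E
```

```text
bar [0.4582 0.3032 0.272 ] [0.4595 0.3211 0.272 ] [0.4568 0.2845 0.272 ]
handle far/near [0.4494 0.1812 0.222 ] [0.4532 0.2338 0.222 ]
rear yaw -0.037260845 [0.0373 0.9993 0.4809 0.2301] [[334.68   108.    ]
 [335.0816 120.    ]
 [335.3469 132.    ]
 [335.9636 144.    ]
 [336.1852 156.    ]
 [333.7455 184.    ]
 [337.25   196.    ]]
172 152 152 151 151 150 151 149 143 117  91 141 216 237 239 239 238 239 239 235 202 133  75  57  57  79 149 219 233 214 157 110 100 100 101
176 149 150 151 150 150 149 150 149 132 102 140 212 234 236 236 237 238 239 235 203 133  74  57  54  72 142 218 236 225 168 113  99  99 100
180 149 149 150 149 148 149 150 149 135 101  82  91  81  64  57  57  57  68 102 126 102  68  56  56  69 137 212 235 227 174 118 101  99 100
184 149 149 150 150 150 151 151 149 139 106  74  61  56  52  52  51  52  52  70  87  77  62  57  56  64 119 191 230 226 175 121 101 100 101
188 151 154 155 156 157 160 163 164 157 127  86  61  55  54  55  55  55  56  65  73  68  60  57  55  60  99 170 225 226 177 122 104 106 108
192 163 164 164 165 164 166 167 167 161 139 101  76  65  57  57  
[... 214 characters left out ...]

200 174 172 173 173 169 166 165 165 162 150 113  71  54  56  56  56  55  60  83 103  88  63  58  56  55  74 147 221 233 211 152 112 107 108
204 172 174 176 177 177 175 171 168 165 154 121  80  57  53  56  56  55  59  82 104  88  64  55  56  54  70 142 218 236 226 168 117 106 107
208 174 173 171 169 169 171 170 168 167 160 138 104  72  56  55  55  55  58  82 104  88  62  57  56  54  64 120 192 230 226 172 121 107 107
212 133 132 128 126 126 129 134 136 133 126 111  83  59  52  51  52  54  55  70  85  74  56  52  52  51  54  80 121 152 163 159 153 150 148
216 136 135 143 148 149 148 148 147 147 145 135 127 154 182 193 194 195 196 184 138  83  59  56  55  60  91 145 180 192 199 205 206 208 208
```

Request:
arm_command(delta_rot=[[0, 0, -1.4], [0, 0, -1.4], [0, 0, -1.4], [0, 0, -1.4], [0, 0, -1.4], [0, 0, -1.4], [0, 0, -1.4], [0, 0, -1.4], [0, 0, -1.4], [0, 0, -1.4], [0, 0, -1.4]], delta_pos=[[0.03, -0.001, 0], [0.056, -0.001, 0.02], [0.056, -0.001, 0.05], [0.056, -0.001, 0.08], [0.056, -0.001, 0.11], [0.056, -0.001, 0.14], [0.056, -0.001, 0.165], [0.056, -0.001, 0.185], [0.056, -0.001, 0.2], [0.056, -0.001, 0.207], [0.056, -0.001, 0.207]], gripper=[-1, -1, -0.5, -0.3, -0.1, 0, 0.1, 0.1, 0.1, 0.1, 0.1], grip_force=10)

```text
time: 3.63
position: [0.4579, 0.2987, 0.242]
tool_rot: [0.726, 0.688, -0.002, -0.0]
ft_force: [-0.3, 0.2, -0.3]
grip_width: 0.0409
grip_force: 0.0
```

Request:
arm_command(delta_rot=[[0, 0, 0], [0, 0, 0], [0, 0, 0], [0, 0, 0], [0, 0, 0], [0, 0, 0]], delta_pos=[[0, 0, 0], [0, 0, 0], [0, 0, 0], [0, 0, 0], [0, 0, 0], [0, 0, 0]], gripper=[0.3, 0.5, 0.6, 0.7, 0.8, 0.9])

```text
time: 4.13
position: [0.4581, 0.3013, 0.2443]
tool_rot: [0.725, 0.688, 0.0, 0.0]
ft_force: [-1.1, 0.6, 1.9]
grip_width: 0.0115
grip_force: 10.0
```

```bash
python3 - <<'E'
from h import *
o=status.get_obs(); print({k:o[k] for k in('time','position','ft_force','moment','grip_width','grip_force')}); print(toolT(o))
wrist("w3")
E
```

```text
{'time': 4.1333, 'position': array([0.4581, 0.3013, 0.2443]), 'ft_force': array([-1.0722,  0.6149,  1.8526]), 'moment': array([-0.0545, -0.0093, -0.0286]), 'grip_width': 0.011524216977480926, 'grip_force': 10.000159428454936}
[[ 0.0519  0.9986  0.0006  0.4581]
 [ 0.9986 -0.0519  0.0006  0.3013]
 [ 0.0006  0.0006 -1.      0.2443]
 [ 0.      0.      0.      1.    ]]
```

Request:
arm_command(delta_rot=[[0, 0, 0], [0, 0, 0], [0, 0, 0], [0, 0, 0], [0, 0, 0], [0, 0, 0], [0, 0, 0], [0, 0, 0], [0, 0, 0]], delta_pos=[[0, 0, 0], [0, 0, 0], [0, 0, -0.006], [0, 0, -0.012], [0, 0, -0.018], [0, 0, -0.024], [0, 0, -0.029], [0, 0, -0.029], [0, 0, -0.029]], gripper=[1, 1, 1, 1, 1, 1, 1, 1, 1], grip_force=45)

```text
time: 4.93
position: [0.458, 0.3011, 0.2724]
tool_rot: [0.725, 0.688, -0.0, -0.0]
ft_force: [2.6, 3.3, -10.3]
grip_width: 0.0116
grip_force: 45.0
```

Request:
arm_command(delta_rot=[[0, 0, -6], [0, 0, -12], [0, 0, -18], [0, 0, -24], [0, 0, -30], [0, 0, -36], [0, 0, -42], [0, 0, -48], [0, 0, -50], [0, 0, -50]], delta_pos=[[0, 0, 0], [0, 0, 0], [0, 0, 0], [0, 0, 0], [0, 0, 0], [0, 0, 0], [0, 0, 0], [0, 0, 0], [0, 0, 0], [0, 0, 0]], gripper=[1, 1, 1, 1, 1, 1, 1, 1, 1, 1])

```text
time: 5.77
position: [0.4584, 0.3013, 0.2723]
tool_rot: [0.366, 0.93, 0.0, 0.0]
ft_force: [3.3, 3.7, -9.8]
grip_width: 0.0116
grip_force: 45.0
```

```bash
python3 - <<'E'
from h import *
o=status.get_obs(); print({k:o[k] for k in('time','position','ft_force','moment','grip_width','grip_force')}); print(toolT(o))
E
```

```text
{'time': 5.7667, 'position': array([0.4584, 0.3013, 0.2723]), 'ft_force': array([ 3.3303,  3.7403, -9.8435]), 'moment': array([ 0.6467, -0.737 ,  0.0232]), 'grip_width': 0.01155495266372685, 'grip_force': 44.996454985812306}
[[-0.7317  0.6817  0.0005  0.4584]
 [ 0.6817  0.7317  0.0007  0.3013]
 [ 0.0001  0.0009 -1.      0.2723]
 [ 0.      0.      0.      1.    ]]
```

Request:
arm_command(delta_rot=[[0, 0, 0], [0, 0, 0], [0, 0, 0], [0, 0, 0], [0, 0, 0], [0, 0, 0], [0, 0, 0], [0, 0, 0], [0, 0, 0]], delta_pos=[[0, 0, 0.001], [0, 0, 0.002], [0, 0, 0.003], [0, 0, 0.003], [0, 0, 0.003], [0, 0, 0.003], [0, 0, 0.003], [0, 0, 0.003], [0, 0, 0.003]], gripper=[1, 1, 1, 1, 0.5, 0.2, 0.1, 0.1, 0.1], grip_force=10)

```text
time: 6.52
position: [0.4581, 0.3008, 0.27]
tool_rot: [0.367, 0.93, -0.0, 0.0]
ft_force: [0.4, -0.4, 0.8]
grip_width: 0.0355
grip_force: 0.0
```

```bash
python3 - <<'E'
from h import *
o=status.get_obs(); print({k:o[k] for k in('time','position','ft_force','moment','grip_width','grip_force')}); T=toolT(o)
wrist("w4"); s=viewer.camera("side")["pixels"]; cv2.imwrite("pics/s4.png",s)
R1=T.copy();print(delta([.453,.2025,.35],np.pi/2-.05))
cv2.imwrite("pics/s4c.png",cv2.resize(s[170:300,165:325],(738,600),interpolation=cv2.INTER_CUBIC))
E
```

```text
{'time': 6.5167, 'position': array([0.4581, 0.3008, 0.27  ]), 'ft_force': array([ 0.3909, -0.3876,  0.7883]), 'moment': array([ 0.0214, -0.0979, -0.0193]), 'grip_width': 0.03553752559663475, 'grip_force': 0.0}
(array([-0.0633, -0.0754, -0.0802]), array([ 0.0014,  0.012 , 49.865 ]))
```

View pics/s4c.png

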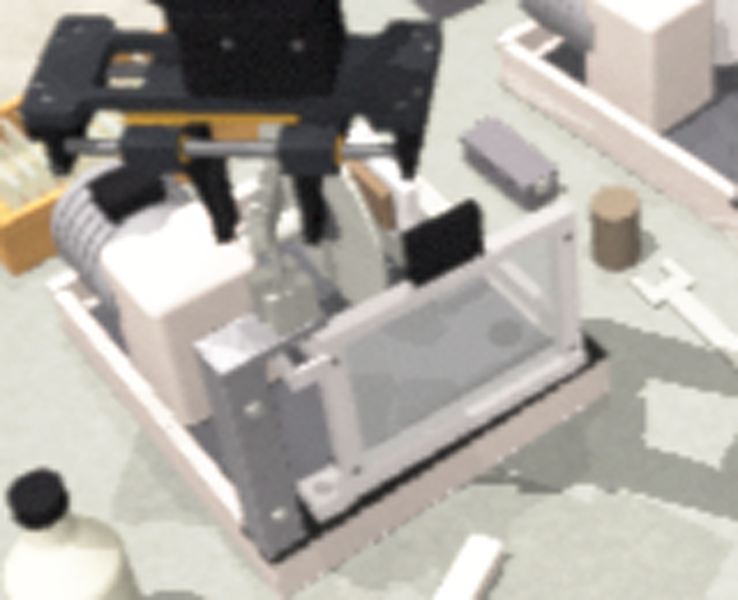

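The pin stays up and parked, and the open fingers are clear. Next is the guard handle.

Request:
arm_command(delta_rot=[[0, 0, 0], [0, 0, 0], [0, 0, 0], [0, 0, 7], [0, 0, 14], [0, 0, 21], [0, 0, 28], [0, 0, 35], [0, 0, 42], [0, 0, 49], [0, 0, 50], [0, 0, 50]], delta_pos=[[0, 0, -0.03], [0, 0, -0.06], [0, 0, -0.08], [-0.01, -0.01, -0.08], [-0.02, -0.02, -0.08], [-0.03, -0.03, -0.08], [-0.04, -0.042, -0.08], [-0.05, -0.055, -0.08], [-0.058, -0.067, -0.08], [-0.063, -0.075, -0.08], [-0.063, -0.075, -0.08], [-0.063, -0.075, -0.08]], gripper=[0, 0, 0, 0, 0, 0, 0, 0, 0, 0, 0, 0])

```text
time: 7.62
position: [0.4531, 0.203, 0.3497]
tool_rot: [0.725, 0.689, 0.0, -0.0]
ft_force: [1.0, 0.3, 1.0]
grip_width: 0.0435
grip_force: 0.0
```

Request:
arm_command(delta_rot=[[0, 0, 0], [0, 0, 0], [0, 0, 0], [0, 0, 0], [0, 0, 0], [0, 0, 0], [0, 0, 0], [0, 0, 0]], delta_pos=[[0, 0, 0.03], [0, 0, 0.06], [0, 0, 0.09], [0, 0, 0.115], [0, 0, 0.14], [0, 0, 0.155], [0, 0, 0.165], [0, 0, 0.165]], gripper=[0, 0, 0, 0, 0, 0, 0, 0])

```text
time: 8.28
position: [0.4517, 0.2036, 0.1822]
tool_rot: [0.724, 0.69, -0.002, -0.001]
ft_force: [-0.2, 0.1, -0.0]
grip_width: 0.0431
grip_force: 0.0
```

Request:
arm_command(delta_rot=[[0, 0, 0], [0, 0, 0], [0, 0, 0], [0, 0, 0], [0, 0, 0], [0, 0, 0], [0, 0, 0], [0, 0, 0]], delta_pos=[[0, 0, 0], [0, 0, 0], [0, 0, 0], [0, 0, 0], [0, 0, 0], [0, 0, 0], [0, 0, 0], [0, 0, 0]], gripper=[0.2, 0.4, 0.5, 0.6, 0.7, 0.8, 0.9, 1.0], grip_force=6)

```text
time: 8.95
position: [0.4531, 0.2032, 0.185]
tool_rot: [0.725, 0.688, 0.0, -0.0]
ft_force: [-1.7, -0.2, 3.0]
grip_width: 0.0122
grip_force: 6.0
```

```bash
python3 - <<'E'
from h import *
o=status.get_obs(); print({k:o[k] for k in('time','position','ft_force','moment','grip_width','grip_force')}); print(toolT(o))
E
```

```text
{'time': 8.95, 'position': array([0.4531, 0.2032, 0.185 ]), 'ft_force': array([-1.678 , -0.2023,  3.0469]), 'moment': array([-0.0144,  0.0807, -0.0388]), 'grip_width': 0.012206060998492854, 'grip_force': 5.995728867128491}
[[ 0.0526  0.9986  0.0002  0.4531]
 [ 0.9986 -0.0526  0.0003  0.2032]
 [ 0.0003  0.0002 -1.      0.185 ]
 [ 0.      0.      0.      1.    ]]
```

Request:
arm_command(delta_rot=[[0, 0, 0], [0, 0, 0], [0, 0, 0], [0, 0, 0], [0, 0, 0], [0, 0, 0], [0, 0, 0], [0, 0, 0], [0, 0, 0], [0, 0, 0]], delta_pos=[[0, 0, 0], [0, 0, 0], [0, 0, -0.001], [0, 0, -0.003], [0, 0, -0.005], [0, 0, -0.007], [0, 0, -0.009], [0, 0, -0.011], [0, 0, -0.013], [0, 0, -0.0135]], gripper=[1, 1, 1, 1, 1, 1, 1, 1, 1, 1], grip_force=50)

```text
time: 9.78
position: [0.4533, 0.2032, 0.1984]
tool_rot: [0.725, 0.688, 0.0, 0.0]
ft_force: [-0.1, 0.5, -5.4]
grip_width: 0.0115
grip_force: 50.0
```

```bash
python3 - <<'E'
from h import *
o=status.get_obs(); print({k:o[k] for k in('time','position','ft_force','moment','grip_width','grip_force')}); print(toolT(o))
E
```

```text
{'time': 9.7833, 'position': array([0.4533, 0.2032, 0.1984]), 'ft_force': array([-0.1378,  0.5072, -5.4118]), 'moment': array([-0.0617, -0.1925,  0.0248]), 'grip_width': 0.011517989331897727, 'grip_force': 49.96181013062596}
[[ 0.0522  0.9986  0.0006  0.4533]
 [ 0.9986 -0.0522  0.0001  0.2032]
 [ 0.0001  0.0006 -1.      0.1984]
 [ 0.      0.      0.      1.    ]]
```

Request:
arm_command(delta_rot=[[0, 0, 0], [0, 0, 0], [0, 0, 0], [0, 0, 0], [0, 0, 0], [0, 0, 0], [0, 0, 0], [0, 0, 0], [0, 0, 0]], delta_pos=[[0, -0.008, 0], [0, -0.02, 0], [0, -0.035, 0], [0, -0.05, 0], [0, -0.065, 0], [0, -0.078, 0], [0, -0.08, -0.02], [0, -0.08, -0.045], [0, -0.08, -0.05]], gripper=[1, 1, 1, 1, 1, 1, 1, 1, 1])

```text
time: 10.53
position: [0.3739, 0.2081, 0.2507]
tool_rot: [0.725, 0.689, 0.003, 0.001]
ft_force: [1.4, 0.3, -4.7]
grip_width: 0.0118
grip_force: 50.0
```

```bash
python3 - <<'E'
from h import *
o=status.get_obs(); print({k:o[k] for k in('time','position','ft_force')}); print(toolT(o),delta([.403,-.221,.25],np.pi/2+.085))
E
```

```text
{'time': 10.5333, 'position': array([0.3739, 0.2081, 0.2507]), 'ft_force': array([ 1.3664,  0.3369, -4.6893])}
[[ 0.0516  0.9987  0.0058  0.3739]
 [ 0.9987 -0.0516  0.0017  0.2081]
 [ 0.002   0.0057 -1.      0.2507]
 [ 0.      0.      0.      1.    ]] (array([-0.427 ,  0.0512,  0.0002]), array([ 0.336 , -0.0915, -7.8271]))
```

Request:
arm_command(delta_rot=[[0, 0, 0], [0, 0, 0], [0, 0, 0], [0, 0, -1], [0, 0, -2], [0, 0, -3], [0, 0, -4], [0, 0, -5], [0, 0, -6], [0, 0, -7], [0, 0, -7.8], [0, 0, -7.8]], delta_pos=[[-0.015, 0.002, 0], [-0.045, 0.005, 0], [-0.085, 0.01, 0], [-0.125, 0.015, 0], [-0.165, 0.02, 0], [-0.205, 0.025, 0], [-0.245, 0.03, 0], [-0.285, 0.035, 0], [-0.325, 0.04, 0], [-0.365, 0.044, 0], [-0.4, 0.048, 0], [-0.42, 0.05, 0]], gripper=[1, 1, 1, 1, 1, 1, 1, 1, 1, 1, 1, 1])

```text
time: 11.53
position: [0.4016, -0.2192, 0.2477]
tool_rot: [0.678, 0.735, -0.001, 0.002]
ft_force: [0.3, -0.3, -4.8]
grip_width: 0.0116
grip_force: 50.0
```

```bash
python3 - <<'E'
from h import *
o=status.get_obs(); print({k:o[k] for k in('time','position','ft_force')}); print(toolT(o),delta([.403,-.221,.25],np.pi/2+.085))
wrist("w5")
E
```

```text
{'time': 11.5333, 'position': array([ 0.4016, -0.2192,  0.2477]), 'ft_force': array([ 0.3049, -0.2935, -4.84  ])}
[[-0.0814  0.9967  0.0019  0.4016]
 [ 0.9967  0.0815 -0.0036 -0.2192]
 [-0.0038  0.0016 -1.      0.2477]
 [ 0.      0.      0.      1.    ]] (array([-0.0019,  0.0012, -0.0023]), array([ 0.093 ,  0.2161, -0.1982]))
```

View pics/w5.png

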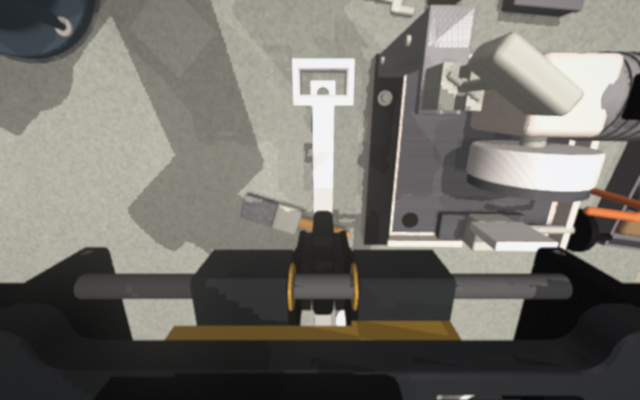

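This view shows a lot. The guard's eye is at (323,80) with the socket hole visible through it at (323,91). The grinder's stub is a bright disc at (385,97) on the dark sill strip (u 367–400). I'll measure all three as a prior for the feel search.

```bash
python3 - <<'E'
from h import *
im=cv2.imread("pics/w5.png"); c=wload("w5"); g=im.max(2)
T=toolT(); 
def cen(u0,u1,v0,v1,f):
    s=f(g[v0:v1,u0:u1].astype(float)); s=np.clip(s,0,None); V,U=np.mgrid[v0:v1,u0:u1]; return np.array([(U*s).sum()/s.sum(),(V*s).sum()/s.sum()])
st=cen(375,395,87,107,lambda x:(x>95)*1.0); print("stub px",st)
S=ray(c,st,.049); zb=T[2,3]-.145
print("stub",S)
for v in range(86,108,2): print(v,' '.join('%3d'%x for x in g[v,372:398]))
print()
for v in range(56,108,2): print(v,' '.join('%3d'%x for x in g[v,288:360:2]))
e=[]
for v in range(120,235,3):
    r=g[v,355:420].astype(float); d=np.where(r<75)[0]
    if len(d): e.append((355+d[0],v))
P=np.array([ray(c,p,.04)[:2] for p in e],np.float32); f=cv2.fitLine(P,cv2.DIST_HUBER,0,1e-4,1e-4).ravel(); s=np.sign(f[1]); print("front yaw",np.arctan2(-f[0]*s,f[1]*s),f,e[::6])
e=[]
for v in range(125,230,3):
    r=g[v,375:415].astype(float); d=np.where(r>150)[0]
    if len(d): e.append((375+d[0],v))
P=np.array([ray(c,p,.04)[:2] for p in e],np.float32); f=cv2.fitLine(P,cv2.DIST_HUBER,0,1e-4,1e-4).ravel(); s=np.sign(f[1]); print("rear yaw",np.arctan2(-f[0]*s,f[1]*s),f,e[::6])
E
```

```text
stub px [384.4511  97.5217]
stub [ 0.4695 -0.116   0.049 ]
86 104  89  68  56  53  53  53  52  52  52  52  52  51  51  49  50  50  48  51  49  49  50  50  49  48  50
88 102  84  65  55  53  54  53  52  51  52  51  52  53  52  52  50  48  48  50  50  48  48  47  49  49  49
90 100  80  61  55  54  53  51  53  58  69  85  96 104 107 104  94  81  68  55  49  49  48  48  48  48  49
92  99  78  60  54  54  54  61  82 109 127 136 137 138 139 141 143 142 129 104  73  52  48  48  49  48  48
94  99  81  61  54  54  65  96 124 134 133 131 133 139 145 148 148 148 147 137 109  73  52  47  46  46  47
96  96  73  57  54  59  88 125 142 135 121 124 141 151 153 152 151 148 147 146 133  95  58  47  47  47  48
98  94  72  56  53  62  94 131 144 135 117 123 145 154 154 153 151 149 146 145 130  92  57  48  47  48  48
100  90  68  56  54  58  88 125 144 143 131 120 130 141 147 149 149 146 144 132 106  71  51  47  48  52  53
102  89  67  56  53  53  64  95 127 143 146 140 136 137 141 144 145 144 132 105  72  52  48  48  49  51  54
104  84  65  55  54  53  53  60  81 104 123 134 138 139 138 132 120 103  84 
[... 3664 characters left out ...]
64 165
104 178 173 185 231 236 237 238 238 238 237 237 238 242 244 244 244 244 244 244 244 244 244 244 240 237 238 238 238 238 237 237 238 230 173 167 163
106 181 177 176 183 182 183 180 176 178 168 163 181 227 244 245 245 245 245 245 245 245 245 244 215 173 173 175 171 172 175 173 175 176 166 164 159
front yaw 0.07232626 [ 0.0723 -0.9974  0.4654 -0.2237] [(np.int64(372), 120), (np.int64(371), 138), (np.int64(370), 156), (np.int64(369), 174), (np.int64(367), 192), (np.int64(366), 210), (np.int64(365), 228)]
rear yaw 0.070565775 [ 0.0705 -0.9975  0.5004 -0.2161] [(np.int64(399), 125), (np.int64(398), 143), (np.int64(396), 161), (np.int64(394), 179), (np.int64(392), 197), (np.int64(391), 215)]
```

```bash
python3 - <<'E'
from h import *
c=wload("w5"); T=c["pose"]@np.linalg.inv(viewer.camera("wrist")["mount"])
zb=T[2,3]-.145
so=ray(c,(322.8,92.8),zb+.014); so2=ray(c,(322.9,69.2),zb+.14)
st=ray(c,(386.5,97),.049); f=ray(c,(384,97.8),.0405)
inv=lambda p:T[:3,:3].T@(p-T[:3,3])
print("socket",so,inv(so),"eye +y edge",inv(so2)); print("stub",st,f)
psi=.072; X=np.array([np.cos(psi),np.sin(psi),0]);Y=np.array([-np.sin(psi),np.cos(psi),0])
print("in machine axes stub-socket",(st-so)@X,(st-so)@Y)
# nominal hinge from sill centre lines
mid=(np.array([.4654,-.2237])+np.array([.5004,-.2161]))/2; print("stub x rel sill centre",(st[:2]-mid)@X[:2])
print(T)
E
```

```text
socket [ 0.3938 -0.1199  0.1167] [0.1001 0.0001 0.1306] eye +y edge [ 0.106  -0.      0.0046]
stub [ 0.4719 -0.1152  0.049 ] [ 0.4708 -0.1159  0.0405]
in machine axes stub-socket 0.07826388657487701 -0.0008799656682034977
stub x rel sill centre -0.0033884185477315535
[[-0.0814  0.9967  0.0019  0.4016]
 [ 0.9967  0.0815 -0.0036 -0.2192]
 [-0.0038  0.0016 -1.      0.2477]
 [ 0.      0.      0.      1.    ]]
```

Request:
arm_command(delta_rot=[[0.1, 0.2, 0.5], [0.1, 0.2, 0.5], [0.1, 0.2, 0.5], [0.1, 0.2, 0.5], [0.1, 0.2, 0.5], [0.1, 0.2, 0.5], [0.1, 0.2, 0.5], [0.1, 0.2, 0.5], [0.1, 0.2, 0.5], [0.1, 0.2, 0.5], [0.1, 0.2, 0.5], [0.1, 0.2, 0.5]], delta_pos=[[-0.002, 0, 0.015], [-0.002, 0, 0.03], [-0.002, 0, 0.045], [-0.002, 0.005, 0.0505], [-0.002, 0.015, 0.0505], [-0.002, 0.028, 0.0505], [-0.002, 0.042, 0.0505], [-0.002, 0.055, 0.0505], [-0.002, 0.066, 0.0505], [-0.002, 0.073, 0.0505], [-0.002, 0.0745, 0.0505], [-0.002, 0.0745, 0.0505]], gripper=[1, 1, 1, 1, 1, 1, 1, 1, 1, 1, 1, 1])

```text
time: 12.63
position: [0.4761, -0.2101, 0.1977]
tool_rot: [0.68, 0.734, 0.0, -0.002]
ft_force: [-0.1, 0.7, -4.1]
grip_width: 0.0116
grip_force: 50.0
```

```bash
cat >st.py <<'E'
from h import *
o=status.get_obs(); T=toolT(o); print({k:o[k] for k in('time','position','ft_force','moment')},"yaw",np.arctan2(-T[0,0],T[1,0]),T[2,:3])
psi=.072; X=np.array([np.cos(psi),np.sin(psi)]);Y=np.array([-np.sin(psi),np.cos(psi)]); so=(T[:3,3]+.1*T[:3,0])[:2]; d=so-[.4719,-.1152]
print("socket minus stub est, machine:",d@X*1e3,d@Y*1e3,"mm; bottom above sill",(T[2,3]-.185)*1e3)
E
python3 st.py
```

```text
{'time': 12.6333, 'position': array([ 0.4761, -0.2101,  0.1977]), 'ft_force': array([-0.1288,  0.7406, -4.1341]), 'moment': array([-0.0416, -0.0732,  0.0394])} yaw 0.07617163924179934 [ 0.0033 -0.0018 -1.    ]
socket minus stub est, machine: -3.0861470178393566 5.0142509237584765 mm; bottom above sill 12.652172120301703
```

Request:
arm_command(delta_rot=[[0, 0, 0], [0, 0, 0], [0, 0, 0]], delta_pos=[[-0.003, 0, 0], [-0.005, 0, 0], [-0.005, 0, 0]], gripper=[1, 1, 1])

```text
time: 12.88
position: [0.4756, -0.2161, 0.1976]
tool_rot: [0.68, 0.733, 0.0, -0.002]
ft_force: [-0.4, -0.2, -5.0]
grip_width: 0.0116
grip_force: 50.0
```

```bash
python3 st.py; python3 -c "
from h import *
wrist('w6')"; python3 st.py
```

```text
{'time': 12.8833, 'position': array([ 0.4756, -0.2161,  0.1976]), 'ft_force': array([-0.4156, -0.1767, -5.0497]), 'moment': array([-0.037 , -0.1253,  0.0169])} yaw 0.0743185693447419 [ 0.003  -0.0018 -1.    ]
socket minus stub est, machine: -3.7789781079418963 -0.8937825146736671 mm; bottom above sill 12.575360723747654
{'time': 12.9333, 'position': array([ 0.4756, -0.2159,  0.1976]), 'ft_force': array([-0.3878, -0.4864, -4.825 ]), 'moment': array([-0.0375, -0.1539, -0.0268])} yaw 0.07414980022162083 [ 0.0035 -0.0019 -1.    ]
socket minus stub est, machine: -3.7796828348815215 -0.6643613826620502 mm; bottom above sill 12.569437701860641
```

Request:
arm_command(delta_rot=[[0, 0, 0], [0, 0, 0], [0, 0, 0], [0, 0, 0], [0, 0, 0]], delta_pos=[[0.0007, 0, 0.001], [0.0007, 0, 0.002], [0.0007, 0, 0.003], [0.0007, 0, 0.004], [0.0007, 0, 0.004]], gripper=[1, 1, 1, 1, 1])

```text
time: 13.35
position: [0.4759, -0.2149, 0.1936]
tool_rot: [0.68, 0.733, 0.0, -0.002]
ft_force: [0.1, -0.2, -2.9]
grip_width: 0.0116
grip_force: 50.0
```

```bash
python3 st.py
```

```text
{'time': 13.35, 'position': array([ 0.4759, -0.2149,  0.1936]), 'ft_force': array([ 0.1208, -0.1922, -2.9072]), 'moment': array([-0.0254, -0.0127,  0.016 ])} yaw 0.0752183112097486 [ 0.0033 -0.0018 -1.    ]
socket minus stub est, machine: -3.4546585155643985 0.2902088706890546 mm; bottom above sill 8.596501397769796
```

Request:
arm_command(delta_rot=[[0, 0, 0], [0, 0, 0], [0, 0, 0], [0, 0, 0], [0, 0, 0], [0, 0, 0]], delta_pos=[[0, 0, 0.0005], [0, 0.0006, 0.0008], [0, 0.0012, 0.0009], [0, 0.0018, 0.001], [0, 0.0024, 0.001], [0, 0.0024, 0.001]], gripper=[1, 1, 1, 1, 1, 1])

```text
time: 13.85
position: [0.4782, -0.2152, 0.193]
tool_rot: [0.68, 0.734, -0.0, -0.002]
ft_force: [-3.7, -3.9, 3.2]
grip_width: 0.0117
grip_force: 50.1
```

```bash
python3 st.py
```

```text
{'time': 13.85, 'position': array([ 0.4782, -0.2152,  0.193 ]), 'ft_force': array([-3.7309, -3.9027,  3.1659]), 'moment': array([-0.323 ,  0.8723,  0.3096])} yaw 0.07622330846775514 [ 0.002  -0.0025 -1.    ]
socket minus stub est, machine: -1.3694517036057725 -0.17745939497685947 mm; bottom above sill 7.984359756033843
```

Request:
arm_command(delta_rot=[[0, 0, 0], [0, 0, 0], [0, 0, 0], [0, 0, 0]], delta_pos=[[-0.0004, 0, -0.0002], [-0.0008, 0, -0.0002], [-0.0008, 0.0004, -0.0002], [-0.0008, 0.0004, -0.0002]], gripper=[1, 1, 1, 1])

```text
time: 14.18
position: [0.4785, -0.2155, 0.1928]
tool_rot: [0.68, 0.733, 0.0, -0.002]
ft_force: [-3.3, -3.6, 3.8]
grip_width: 0.0114
grip_force: 50.2
```

```bash
python3 st.py
```

```text
{'time': 14.1833, 'position': array([ 0.4785, -0.2155,  0.1928]), 'ft_force': array([-3.3089, -3.6076,  3.8274]), 'moment': array([-0.3526,  1.014 ,  0.3325])} yaw 0.0756090118471541 [ 0.0032 -0.0024 -1.    ]
socket minus stub est, machine: -0.9431914246243229 -0.49741515997632146 mm; bottom above sill 7.7949026253253395
```

Request:
arm_command(delta_rot=[[0, 0, 0], [0, 0, 0], [0, 0, 0], [0, 0, 0], [0, 0, 0]], delta_pos=[[-0.0004, -0.0004, 0], [-0.0008, -0.0008, 0], [-0.0012, -0.0008, 0], [-0.0012, -0.0008, 0], [-0.0012, -0.0008, 0]], gripper=[1, 1, 1, 1, 1])

```text
time: 14.6
position: [0.4779, -0.2161, 0.1925]
tool_rot: [0.68, 0.733, 0.001, -0.002]
ft_force: [-2.0, -1.8, 2.3]
grip_width: 0.0121
grip_force: 50.1
```

```bash
python3 st.py
```

```text
{'time': 14.6, 'position': array([ 0.4779, -0.2161,  0.1925]), 'ft_force': array([-1.9698, -1.777 ,  2.2633]), 'moment': array([0.1022, 0.8246, 0.3655])} yaw 0.07486796224894093 [ 0.0045 -0.0021 -1.    ]
socket minus stub est, machine: -1.5746285073312352 -1.0955831887460727 mm; bottom above sill 7.516778647908562
```

Request:
arm_command(delta_rot=[[0, 0, 0], [0, 0, 0], [0, 0, 0], [0, 0, 0], [0, 0, 0]], delta_pos=[[-0.0004, -0.0003, 0], [-0.0008, -0.0006, 0], [-0.0008, -0.0006, 0.0005], [-0.0008, -0.0006, 0.001], [-0.0008, -0.0006, 0.001]], gripper=[1, 1, 1, 1, 1])

```text
time: 15.02
position: [0.4777, -0.2174, 0.1918]
tool_rot: [0.68, 0.733, 0.001, -0.002]
ft_force: [-2.0, -0.6, 2.2]
grip_width: 0.0115
grip_force: 50.0
```

```bash
python3 st.py
```

```text
{'time': 15.0167, 'position': array([ 0.4777, -0.2174,  0.1918]), 'ft_force': array([-2.005 , -0.5609,  2.224 ]), 'moment': array([0.2977, 0.5801, 0.2043])} yaw 0.0748946149248285 [ 0.0035 -0.0013 -1.    ]
socket minus stub est, machine: -1.8410837993197195 -2.358849645938818 mm; bottom above sill 6.77722166194214
```

```bash
python3 - <<'E'
from h import *
c=wrist("w7"); i=c["pixels"]
a=cv2.resize(cv2.imread("pics/w6.png")[40:240,260:393],(399,600),interpolation=cv2.INTER_CUBIC)
b=cv2.resize(i[40:240,260:393],(399,600),interpolation=cv2.INTER_CUBIC)
cv2.imwrite("pics/w67.png",np.hstack([a,b]))
E
```

```text
(no output)
```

View pics/w67.png

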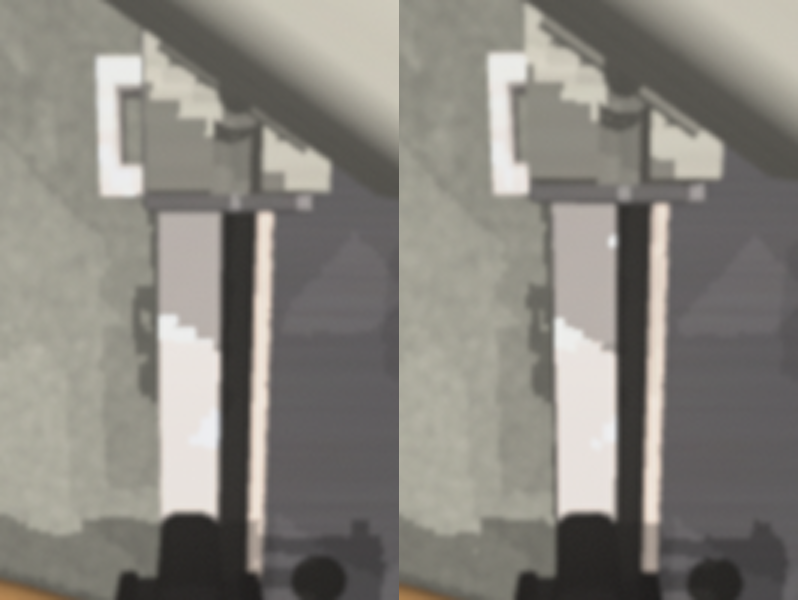

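The bar hides the socket now. The guide block's centre puts the socket about 6 mm before the nominal axis. The side force of −x on the guard persists after moving −x, so the stub is bearing on the hole's front wall. I'll ease further −x.

Request:
arm_command(delta_rot=[[0, 0, 0], [0, 0, 0], [0, 0, 0], [0, 0, 0], [0, 0, 0]], delta_pos=[[0, -0.0004, 0], [0, -0.0008, 0], [0, -0.0012, 0], [0, -0.0012, 0.0003], [0, -0.0012, 0.0003]], gripper=[1, 1, 1, 1, 1])

```text
time: 15.48
position: [0.4768, -0.2177, 0.1916]
tool_rot: [0.68, 0.733, 0.001, -0.001]
ft_force: [-1.1, -1.3, 3.3]
grip_width: 0.0116
grip_force: 50.0
```

```bash
python3 st.py
```

```text
{'time': 15.4833, 'position': array([ 0.4768, -0.2177,  0.1916]), 'ft_force': array([-1.1137, -1.3221,  3.2633]), 'moment': array([0.3151, 0.2609, 0.102 ])} yaw 0.07479517610332602 [ 0.0029 -0.0007 -1.    ]
socket minus stub est, machine: -2.7945101638379812 -2.5761373465065724 mm; bottom above sill 6.593467580204293
```

Request:
arm_command(delta_rot=[[0, 0, 0], [0, 0, 0], [0, 0, 0]], delta_pos=[[0, 0, -0.0004], [0, 0, -0.0008], [0, 0, -0.0008]], gripper=[1, 1, 1], grip_force=60)

```text
time: 15.73
position: [0.4765, -0.2173, 0.192]
tool_rot: [0.68, 0.733, 0.001, -0.002]
ft_force: [0.2, -0.4, -1.1]
grip_width: 0.0115
grip_force: 60.0
```

```bash
python3 st.py; python3 - <<'E'
from h import *
for n in("w5","w6","w7"):
    g=cv2.imread(f"pics/{n}.png").max(2).astype(int)
    # white knuckle: outer left edge, top edge; rail edges at v 190
    print(n,"knuckle left",[int(np.where(g[v,270:320]>205)[0][0]+270) for v in(75,85,95)],"top",[int(np.where(g[40:110,u]>205)[0][0]+40) for u in(296,300,304)],"bottom",[int(np.where(g[40:125,u]>205)[0][-1]+40) for u in(296,300,304)])
    print([(v,g[v,306:340:3].tolist()) for v in(130,190)])
E
```

```text
{'time': 15.7333, 'position': array([ 0.4765, -0.2173,  0.192 ]), 'ft_force': array([ 0.2451, -0.3793, -1.1013]), 'moment': array([0.2544, 0.026 , 0.0749])} yaw 0.0748464978279808 [ 0.0037 -0.0014 -1.    ]
socket minus stub est, machine: -3.072927132462991 -2.1959549538331933 mm; bottom above sill 7.009710149397441
w5 knuckle left [292, 293, 293] top [58, 58, 58] bottom [105, 105, 105]
[(130, [175, 170, 174, 245, 244, 245, 244, 245, 245, 223, 168, 169]), (190, [164, 161, 173, 239, 240, 240, 240, 240, 240, 188, 168, 168])]
w6 knuckle left [293, 293, 293] top [59, 59, 59] bottom [104, 104, 104]
[(130, [146, 146, 131, 186, 184, 184, 184, 184, 185, 126, 51, 53]), (190, [152, 149, 155, 232, 233, 233, 233, 233, 233, 107, 55, 54])]
w7 knuckle left [290, 291, 291] top [58, 58, 55] bottom [104, 103, 60]
[(130, [147, 122, 168, 184, 184, 184, 183, 183, 184, 69, 55, 56]), (190, [150, 146, 150, 232, 231, 231, 232, 232, 232, 82, 56, 54])]
```

Request:
arm_command(delta_rot=[[0, -0.3, 0], [0, -0.7, 0], [0, -1, 0], [0, -1, 0], [0, -1, 0]], delta_pos=[[0, 0, -0.002], [0, 0, -0.004], [0.002, 0.001, -0.004], [0.0022, 0.0015, -0.004], [0.0022, 0.0015, -0.004]], gripper=[1, 1, 1, 1, 1])

```text
time: 16.15
position: [0.4777, -0.2147, 0.196]
tool_rot: [0.68, 0.733, -0.005, 0.004]
ft_force: [-0.6, -0.2, -4.5]
grip_width: 0.0114
grip_force: 60.0
```

```bash
python3 st.py; python3 - <<'E'
from h import *
wrist("w8")
for n in("w5","w6","w8"):
    g=cv2.imread(f"pics/{n}.png").max(2).astype(int)
    print(n,"knuckle left",[int(np.where(g[v,270:320]>205)[0][0]+270) for v in(75,85,95)],"top",[int(np.where(g[40:110,u]>205)[0][0]+40) for u in(294,297)],"bottom",[int(np.where(g[40:125,u]>205)[0][-1]+40) for u in(294,297)])
E
```

```text
{'time': 16.15, 'position': array([ 0.4777, -0.2147,  0.196 ]), 'ft_force': array([-0.6362, -0.2049, -4.5201]), 'moment': array([-0.0539, -0.1214,  0.0192])} yaw 0.07567864078122866 [-0.0138 -0.002  -0.9999]
socket minus stub est, machine: -1.7531705174502032 0.2851533669805936 mm; bottom above sill 10.959014652127674
w5 knuckle left [292, 293, 293] top [58, 58] bottom [105, 105]
w6 knuckle left [293, 293, 293] top [59, 59] bottom [104, 104]
w8 knuckle left [292, 292, 293] top [58, 58] bottom [104, 104]
```

Request:
arm_command(delta_rot=[[0, 0, 0], [0, 0, 0], [0, 0, 0], [0, 0, 0], [0, 0, 0]], delta_pos=[[0, 0, 0.0007], [0, 0, 0.0014], [0, 0, 0.002], [0, 0, 0.0024], [0, 0, 0.0024]], gripper=[1, 1, 1, 1, 1])

```text
time: 16.62
position: [0.4779, -0.2156, 0.1941]
tool_rot: [0.68, 0.733, -0.005, 0.005]
ft_force: [-0.2, -0.5, -2.2]
grip_width: 0.0119
grip_force: 60.0
```

```bash
python3 st.py
```

```text
{'time': 16.6167, 'position': array([ 0.4779, -0.2156,  0.1941]), 'ft_force': array([-0.2156, -0.5492, -2.1662]), 'moment': array([ 0.018 , -0.0107,  0.0681])} yaw 0.07498054290708979 [-0.0145 -0.0014 -0.9999]
socket minus stub est, machine: -1.574888982151677 -0.5570748591424561 mm; bottom above sill 9.081128021704604
```

Request:
arm_command(delta_rot=[[0, 0, 0], [0, 0, 0], [0, 0, 0], [0, 0, 0], [0, 0, 0]], delta_pos=[[0.0004, 0.0005, 0], [0.0004, 0.001, 0], [0.0004, 0.0015, 0], [0.0004, 0.002, 0], [0.0004, 0.002, 0]], gripper=[1, 1, 1, 1, 1])

```text
time: 17.03
position: [0.4797, -0.2142, 0.1935]
tool_rot: [0.68, 0.733, -0.005, 0.004]
ft_force: [0.1, -0.6, -6.0]
grip_width: 0.012
grip_force: 60.0
```

```bash
python3 st.py
```

```text
{'time': 17.0333, 'position': array([ 0.4797, -0.2142,  0.1935]), 'ft_force': array([ 0.0532, -0.6261, -5.9757]), 'moment': array([-0.0903, -0.1016,  0.0179])} yaw 0.07443534413628095 [-0.0129 -0.0014 -0.9999]
socket minus stub est, machine: 0.44623736093101746 0.6650209608343464 mm; bottom above sill 8.487440994104977
```

Support vanished at (0.4, 0.7) with the guard lower than before, so the hole has found the stub. I'll lower gently.

Request:
arm_command(delta_rot=[[0, 0, 0], [0, 0, 0], [0, 0, 0], [0, 0, 0]], delta_pos=[[0, 0, 0.0007], [0, 0, 0.0014], [0, 0, 0.002], [0, 0, 0.002]], gripper=[1, 1, 1, 1])

```text
time: 17.37
position: [0.4795, -0.2144, 0.1914]
tool_rot: [0.68, 0.733, -0.005, 0.004]
ft_force: [0.3, 0.4, -5.4]
grip_width: 0.0116
grip_force: 60.0
```

```bash
python3 st.py
```

```text
{'time': 17.3667, 'position': array([ 0.4795, -0.2144,  0.1914]), 'ft_force': array([ 0.3453,  0.4014, -5.3635]), 'moment': array([ 0.    , -0.1532, -0.0007])} yaw 0.07509407656440033 [-0.0133 -0.0023 -0.9999]
socket minus stub est, machine: 0.09486373936647999 0.47841066201172877 mm; bottom above sill 6.424878598319916
```

No contact at 6.4 mm, so the stub is in the hole. I'll continue down.

Request:
arm_command(delta_rot=[[0, 0, 0], [0, 0, 0], [0, 0, 0], [0, 0, 0], [0, 0, 0], [0, 0, 0], [0, 0, 0]], delta_pos=[[0, 0, 0.001], [0, 0, 0.002], [0, 0, 0.003], [0, 0, 0.004], [0, 0, 0.005], [0, 0, 0.0055], [0, 0, 0.0055]], gripper=[1, 1, 1, 1, 1, 1, 1])

```text
time: 17.95
position: [0.4796, -0.2147, 0.1862]
tool_rot: [0.68, 0.733, -0.005, 0.004]
ft_force: [0.1, -0.2, -4.7]
grip_width: 0.0111
grip_force: 60.0
```

```bash
python3 st.py
```

```text
{'time': 17.95, 'position': array([ 0.4796, -0.2147,  0.1862]), 'ft_force': array([ 0.0523, -0.1815, -4.7306]), 'moment': array([-0.0394, -0.0853,  0.0108])} yaw 0.07514224442954755 [-0.0137 -0.002  -0.9999]
socket minus stub est, machine: 0.1597777340649251 0.17155825185881848 mm; bottom above sill 1.1551312061240937
```

Request:
arm_command(delta_rot=[[0, 0, 0], [0, 0, 0], [0, 0, 0], [0, 0, 0]], delta_pos=[[0, 0, 0.0006], [0, 0, 0.0012], [0, 0, 0.0015], [0, 0, 0.0015]], gripper=[1, 1, 1, 1])

```text
time: 18.28
position: [0.4799, -0.2153, 0.1854]
tool_rot: [0.68, 0.733, -0.005, 0.005]
ft_force: [-0.5, -0.7, -0.7]
grip_width: 0.0116
grip_force: 60.0
```

```bash
python3 st.py
```

```text
{'time': 18.2833, 'position': array([ 0.4799, -0.2153,  0.1854]), 'ft_force': array([-0.4502, -0.6764, -0.6957]), 'moment': array([ 0.0294,  0.0059, -0.0062])} yaw 0.07522204001627968 [-0.015  -0.001  -0.9999]
socket minus stub est, machine: 0.49432548321144776 -0.4292069171619661 mm; bottom above sill 0.3613588681949109
```

The guard is seated on the sill. I'll release it and rise clear.

Request:
arm_command(delta_rot=[[0, 0, 0], [0, 0, 0], [0, 0, 0], [0, 0, 0], [0, 0, 0], [0, 0, 0], [0, 0, 0], [0, 0, 0], [0, 0, 0], [0, 0, 0], [0, 0, 0], [0, 0, 0]], delta_pos=[[0, 0, 0], [0, 0, 0], [0, 0, 0], [0, 0, 0], [0, 0, 0], [0, 0, -0.01], [0, 0, -0.03], [0, 0, -0.06], [0, 0, -0.09], [0, 0, -0.125], [0, 0, -0.16], [0, 0, -0.16]], gripper=[0.65, 0.5, 0.3, 0.1, 0, 0, 0, 0, 0, 0, 0, 0])

```text
time: 19.28
position: [0.4831, -0.2146, 0.3533]
tool_rot: [0.68, 0.733, -0.004, 0.013]
ft_force: [0.2, -0.5, 0.5]
grip_width: 0.0435
grip_force: 0.0
```

```bash
python3 st.py; python3 - <<'E'
from h import *
c=wrist("w9"); T=toolT(); g=c["pixels"]
print("to bar",delta([.4754,-.1149,.35],np.radians(152.5)))
m=((g.min(2)>190)*255).astype(np.uint8)
P=np.linalg.inv(c["pose"])@[.4754,-.1149,.298,1]; u=(c["cx"]+c["fx"]*P[0]/P[2],c["cy"]+c["fy"]*P[1]/P[2]); print("expect bar px",u)
cv2.imwrite("pics/w9c.png",cv2.resize(g[0:260,200:520],(738,600)))
E
```

```text
{'time': 19.2833, 'position': array([ 0.4831, -0.2146,  0.3533]), 'ft_force': array([ 0.2369, -0.4684,  0.4629]), 'moment': array([ 0.0148, -0.1182,  0.0272])} yaw 0.07530822619701255 [-0.0243  0.0108 -0.9996]
socket minus stub est, machine: 3.7146212010070956 0.00011067517747008265 mm; bottom above sill 168.25268771522295
to bar (array([ 0.0991,  0.0011, -0.0021]), array([ -0.2607,   1.2849, -58.18  ]))
expect bar px (np.float64(321.7578385496364), np.float64(85.21981272420348))
```

View pics/w9c.png

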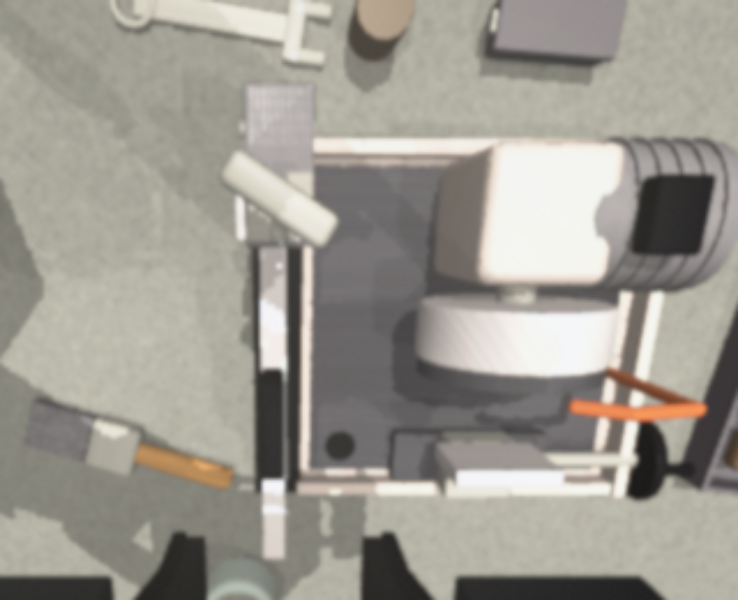

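The guard stands seated along the sill, and the bar centre at crop (280,198) matches the prediction within 1 px.

Request:
arm_command(delta_rot=[[0, 0, 0], [0, 0, 0]], delta_pos=[[0, 0, 0], [0, 0, 0]], gripper=[0, 0])

```text
time: 19.5
position: [0.4789, -0.2119, 0.3438]
tool_rot: [0.68, 0.733, -0.006, 0.003]
ft_force: [0.4, 0.1, -1.5]
grip_width: 0.0432
grip_force: 0.0
```

```bash
python3 - <<'E'
from h import *
print(toolT()[:3,:3],delta([.4754,-.1149,.35],np.radians(152.5)))
E
```

```text
[[-0.0751  0.9972 -0.0028]
 [ 0.9971  0.0751 -0.0126]
 [-0.0123 -0.0037 -0.9999]] (array([ 0.0969,  0.0038, -0.0074]), array([ -0.5518,   0.5373, -58.1903]))
```

Request:
arm_command(delta_rot=[[0, 0.5, -7], [0, 0.5, -14], [0, 0.5, -21], [-0.1, 0.5, -28], [-0.2, 0.5, -35], [-0.3, 0.5, -42], [-0.4, 0.5, -49], [-0.5, 0.5, -56], [-0.5, 0.5, -58], [-0.5, 0.5, -58], [-0.5, 0.5, -58]], delta_pos=[[0.008, 0.0, -0.003], [0.02, 0.0, -0.005], [0.035, 0.001, -0.007], [0.05, 0.002, -0.007], [0.065, 0.002, -0.007], [0.078, 0.003, -0.007], [0.088, 0.003, -0.007], [0.095, 0.003, -0.007], [0.097, 0.004, -0.007], [0.097, 0.004, -0.007], [0.097, 0.004, -0.007]], gripper=[0, 0, 0, 0, 0, 0, 0, 0, 0, 0, 0])

```text
time: 20.42
position: [0.4758, -0.1151, 0.349]
tool_rot: [0.24, 0.971, -0.001, -0.0]
ft_force: [0.4, 0.3, -0.6]
grip_width: 0.0439
grip_force: 0.0
```

```bash
python3 - <<'E'
from h import *
print(toolT(),delta([.4754,-.1149,.267],np.radians(152.5)))
E
```

```text
[[-0.885   0.4655 -0.0012  0.4758]
 [ 0.4655  0.885  -0.0011 -0.1151]
 [ 0.0005 -0.0016 -1.      0.349 ]
 [ 0.      0.      0.      1.    ]] (array([0.0004, 0.0001, 0.082 ]), array([-0.0892, -0.0316, -0.2426]))
```

Request:
arm_command(delta_rot=[[0, 0, 0], [0, 0, 0], [0, 0, 0], [0, 0, 0], [0, 0, 0], [0, 0, 0]], delta_pos=[[0, 0, 0.02], [0, 0, 0.04], [0, 0, 0.06], [0, 0, 0.072], [0, 0, 0.079], [0, 0, 0.079]], gripper=[0, 0, 0, 0, 0, 0], grip_force=6)

```text
time: 20.92
position: [0.4754, -0.1154, 0.2694]
tool_rot: [0.24, 0.971, -0.001, -0.001]
ft_force: [-0.8, -0.4, -0.2]
grip_width: 0.0433
grip_force: 0.0
```

Request:
arm_command(delta_rot=[[0, 0, 0], [0, 0, 0], [0, 0, 0], [0, 0, 0], [0, 0, 0], [0, 0, 0], [0, 0, 0], [0, 0, 0]], delta_pos=[[0, 0, 0], [0, 0, 0], [0, 0, 0], [0, 0, 0], [0, 0, 0], [0, 0, 0], [0, 0, 0], [0, 0, 0]], gripper=[0.2, 0.4, 0.5, 0.6, 0.7, 0.8, 0.9, 1.0])

```text
time: 21.58
position: [0.4765, -0.1164, 0.2719]
tool_rot: [0.239, 0.971, -0.002, 0.001]
ft_force: [-2.1, -3.2, 3.3]
grip_width: 0.0121
grip_force: 6.0
```

```bash
python3 st.py
```

```text
{'time': 21.5833, 'position': array([ 0.4765, -0.1164,  0.2719]), 'ft_force': array([-2.1191, -3.233 ,  3.3205]), 'moment': array([-0.4238,  0.1164, -0.0085])} yaw 1.087710389921017 [-0.0036 -0.0031 -1.    ]
socket minus stub est, machine: -80.46744365484483 51.141455704450145 mm; bottom above sill 86.88995649702407
```

Request:
arm_command(delta_rot=[[0, 0, 0], [0, 0, 0], [0, 0, 0], [0, 0, 0], [0, 0, 0], [0, 0, 0]], delta_pos=[[0, -0.0008, 0], [0, -0.0008, 0], [0, -0.0008, -0.001], [0, -0.0008, -0.002], [0, -0.0008, -0.0025], [0, -0.0008, -0.0025]], gripper=[1, 1, 1, 1, 1, 1], grip_force=45)

```text
time: 22.08
position: [0.4763, -0.1164, 0.2728]
tool_rot: [0.239, 0.971, -0.001, 0.001]
ft_force: [3.1, -3.6, -10.1]
grip_width: 0.0115
grip_force: 45.0
```

```bash
python3 st.py
```

```text
{'time': 22.0833, 'position': array([ 0.4763, -0.1164,  0.2728]), 'ft_force': array([  3.0566,  -3.5959, -10.1102]), 'moment': array([-0.5778, -0.6967, -0.0626])} yaw 1.0873994412000154 [-0.002  -0.0015 -1.    ]
socket minus stub est, machine: -80.70878524013807 51.19821070409699 mm; bottom above sill 87.83031916102108
```

Request:
arm_command(delta_rot=[[0, 0, 0], [0, 0, 0], [0, 0, 0], [0, 0, 7], [0, 0, 14], [0, 0, 21], [0, 0, 28], [0, 0, 35], [0, 0, 42], [0, 0, 49], [0, 0, 49]], delta_pos=[[0, 0, -0.0008], [0, 0, -0.0015], [0, 0, -0.0015], [0, 0, -0.0015], [0, 0, -0.0015], [0, 0, -0.0015], [0, 0, -0.0015], [0, 0, -0.0015], [0, 0, -0.0015], [0, 0, -0.0015], [0, 0, -0.0015]], gripper=[1, 1, 1, 1, 1, 1, 1, 1, 1, 1, 1])

```text
time: 23.0
position: [0.4754, -0.117, 0.2752]
tool_rot: [0.622, 0.783, -0.002, 0.001]
ft_force: [1.1, -5.6, -9.8]
grip_width: 0.0115
grip_force: 45.0
```

```bash
python3 st.py
```

```text
{'time': 23.0, 'position': array([ 0.4754, -0.117 ,  0.2752]), 'ft_force': array([ 1.0984, -5.553 , -9.7699]), 'moment': array([-1.08  , -0.3992, -0.0125])} yaw 0.22848218759139277 [-0.004  -0.0012 -1.    ]
socket minus stub est, machine: -12.189920708581711 96.68814817281613 mm; bottom above sill 90.18875863987813
```

Request:
arm_command(delta_rot=[[0, 0, 4], [0, 0, 8], [0, 0, 8.9], [0, 0, 8.9], [0, 0, 8.9]], delta_pos=[[-0.0006, 0, 0], [-0.0012, 0, 0], [-0.0012, 0, 0], [-0.0012, 0, 0.002], [-0.0012, 0, 0.004]], gripper=[1, 1, 1, 1, 1])

```text
time: 23.42
position: [0.4754, -0.1173, 0.2711]
tool_rot: [0.679, 0.734, -0.001, 0.0]
ft_force: [-2.0, -3.4, -8.4]
grip_width: 0.0116
grip_force: 45.0
```

```bash
python3 st.py
```

```text
{'time': 23.4167, 'position': array([ 0.4754, -0.1173,  0.2711]), 'ft_force': array([-1.9803, -3.4361, -8.4406]), 'moment': array([-0.7382,  0.0945, -0.0331])} yaw 0.07849176305028897 [-0.002  -0.0011 -1.    ]
socket minus stub est, machine: 2.6522616133425596 97.69116689275646 mm; bottom above sill 86.05996340535377
```

Request:
arm_command(delta_rot=[[0, 0, 0.3], [0, 0, 0.3], [0, 0, 0.3], [0, 0, 0.3], [0, 0, 0.3], [0, 0, 0.3]], delta_pos=[[-0.0006, 0, 0.001], [-0.0006, 0, 0.003], [-0.0006, 0, 0.005], [-0.0006, 0, 0.008], [-0.0006, 0, 0.011], [-0.0006, 0, 0.011]], gripper=[1, 1, 1, 1, 1, 1])

```text
time: 23.92
position: [0.4755, -0.1175, 0.2596]
tool_rot: [0.681, 0.732, -0.001, -0.0]
ft_force: [-5.2, -1.5, -8.3]
grip_width: 0.012
grip_force: 45.0
```

```bash
python3 st.py
```

```text
{'time': 23.9167, 'position': array([ 0.4755, -0.1175,  0.2596]), 'ft_force': array([-5.1727, -1.4553, -8.2624]), 'moment': array([-0.2077,  0.6546,  0.0829])} yaw 0.07191110559765145 [-0.0009 -0.0011 -1.    ]
socket minus stub est, machine: 3.4645094795943256 97.4746460289203 mm; bottom above sill 74.6062246017723
```

Request:
arm_command(delta_rot=[[0, 0, 0], [0, 0, 0], [0, 0, 0], [0, 0, 0], [0, 0, 0], [0, 0, 0], [0, 0, 0]], delta_pos=[[0, -0.0008, 0.002], [0, -0.0008, 0.0045], [0, -0.0008, 0.007], [0, -0.0008, 0.0095], [0, -0.0008, 0.0115], [0, -0.0008, 0.013], [0, -0.0008, 0.013]], gripper=[1, 1, 1, 1, 1, 1, 1])

```text
time: 24.5
position: [0.4755, -0.1177, 0.2471]
tool_rot: [0.681, 0.732, -0.0, 0.001]
ft_force: [-4.3, 2.7, -6.1]
grip_width: 0.0116
grip_force: 45.0
```

```bash
python3 st.py
```

```text
{'time': 24.5, 'position': array([ 0.4755, -0.1177,  0.2471]), 'ft_force': array([-4.2768,  2.7418, -6.1182]), 'moment': array([0.528 , 0.6514, 0.0083])} yaw 0.07155384079969593 [-0.0013  0.0007 -1.    ]
socket minus stub est, machine: 3.4304701447799437 97.2695083537939 mm; bottom above sill 62.075562652090994
```

Request:
arm_command(delta_rot=[[0, 0, 0], [0, 0, 0], [0, 0, 0], [0, 0, 0]], delta_pos=[[0.0006, 0, 0.0007], [0.0006, 0, 0.0014], [0.0006, 0, 0.002], [0.0006, 0, 0.002]], gripper=[1, 1, 1, 1])

```text
time: 24.83
position: [0.4756, -0.1176, 0.2463]
tool_rot: [0.681, 0.732, -0.0, 0.001]
ft_force: [-6.6, 2.7, -1.4]
grip_width: 0.0118
grip_force: 45.0
```

```bash
python3 st.py
```

```text
{'time': 24.8333, 'position': array([ 0.4756, -0.1176,  0.2463]), 'ft_force': array([-6.6173,  2.7391, -1.3573]), 'moment': array([0.4485, 1.0778, 0.0097])} yaw 0.07181578944593853 [-0.0028  0.0013 -1.    ]
socket minus stub est, machine: 3.499657751474428 97.30726641520957 mm; bottom above sill 61.254211624066635
```

The pin has bottomed at home: it travelled 26 mm and the spring load has gone from the tool. I'll release it and rise.

Request:
arm_command(delta_rot=[[0, 0, 0], [0, 0, 0], [0, 0, 0], [0, 0, 0], [0, 0, 0], [0, 0, 0], [0, 0, 0], [0, 0, 0], [0, 0, 0], [0, 0, 0], [0, 0, 0], [0, 0, 0]], delta_pos=[[0, -0.001, 0], [0, -0.001, 0], [0, -0.001, 0], [0, -0.001, 0], [0, -0.001, 0], [0, -0.001, -0.01], [0, -0.001, -0.03], [-0.01, -0.001, -0.06], [-0.03, -0.001, -0.1], [-0.05, -0.001, -0.14], [-0.05, -0.001, -0.16], [-0.05, -0.001, -0.16]], gripper=[0.6, 0.4, 0.2, 0, 0, 0, 0, 0, 0, 0, 0, 0], grip_force=10)

```text
time: 25.83
position: [0.4814, -0.1703, 0.4124]
tool_rot: [0.682, 0.731, 0.001, 0.009]
ft_force: [0.7, 0.2, 0.5]
grip_width: 0.0435
grip_force: 0.0
```

Request:
arm_command(delta_rot=[[0, 0, 0], [0, 0, 0], [0, 0, 0]], delta_pos=[[0, 0, 0], [0, 0, 0], [0, 0, 0]], gripper=[0, 0, 0])

```text
time: 26.08
position: [0.4773, -0.1665, 0.404]
tool_rot: [0.681, 0.732, -0.001, -0.0]
ft_force: [0.0, 0.6, -0.5]
grip_width: 0.0435
grip_force: 0.0
```

```bash
python3 st.py; python3 - <<'E'
from h import *
c=wrist("w10"); g=c["pixels"].max(2)
inv=np.linalg.inv(c["pose"])
def px(p): P=inv@[*p,1]; return c["cx"]+c["fx"]*P[0]/P[2],c["cy"]+c["fy"]*P[1]/P[2]
psi=.072; X=np.array([np.cos(psi),np.sin(psi)]);Y=np.array([-np.sin(psi),np.cos(psi)])
h=np.array([.4754,-.1153])
for z in(.272,.298): print(z,"bar ends px",px([*(h+.02*Y),z]),px([*(h-.02*Y),z]))
st=np.array([.4721,-.1153])
for dz in(0,.009): # handle ends, top z .222
    print("handle ends",px([*(st-.075*Y),.222+dz]),px([*(st-.125*Y),.222+dz]))
u0=int(px([*h,.272])[0]);
for v in range(int(px([*(h+.02*Y),.298])[1])-10,int(px([*(st-.13*Y),.222])[1])+8,3): print(v,' '.join('%3d'%x for x in g[v,u0-20:u0+24:2]))
E
```

```text
{'time': 26.0833, 'position': array([ 0.4773, -0.1665,  0.404 ]), 'ft_force': array([ 0.0246,  0.5855, -0.4886]), 'moment': array([-0.0189, -0.0833,  0.0052])} yaw 0.07196809919171039 [-0.0007 -0.001  -1.    ]
socket minus stub est, machine: 1.749055475011316 48.46438204894559 mm; bottom above sill 218.98481876427317
0.272 bar ends px (np.float64(324.51522427645415), np.float64(122.85137701632371)) (np.float64(324.4113018188899), np.float64(161.47720695055955))
0.298 bar ends px (np.float64(324.6896085971356), np.float64(124.24746005563188)) (np.float64(324.56839444192514), np.float64(166.3158829936216))
handle ends (np.float64(321.54625251232943), np.float64(196.13405762480076)) (np.float64(321.56474781935265), np.float64(231.21970607784698))
handle ends (np.float64(321.5187523297025), np.float64(198.26722411996752)) (np.float64(321.538823507219), np.float64(234.07927961006746))
114 156 159 156 152 149 159 161 165 170 183 186 186 188 188 200 203 189 131 108 109 108 108
117 169 170 166 155 147 158 160 161 161 161 161 161 167 178 181 182 186 120 108 108 108 109
120 165 168 166 158 146
[... 3048 characters left out ...]
  49  48  50  81  53  48 120 171 106  80  85  90  88  85
222 157 127 127 129 129 117  57  47  51  50  51  81  52  49 106 172 172 162 187 230 214 177
225 168 132 127 127 131 119  57  50  52  54  55  70  53  57  99 121 122 123 125 144 146 128
228 145 130 131 131 131 119  60  48  46  47  47  49  51 103 188 197 199 199 200 232 240 218
231 130 131 132 127 128 129 128 159 179 179 181 155 125 130 154 159 160 167 188 207 201 186
234 130 131 132 130 129 130 131 186 217 219 218 172 128 129 130 131 132 133 161 152 128 127
237 130 132 132 131 131 131 130 177 216 218 217 173 130 130 129 127 130 129 131 132 130 129
240 131 129 131 132 131 130 128 173 214 216 216 172 131 128 130 129 126 140 172 176 145 130
```

The bar is straight along the sill and at home height (v 125–161, predicted 123–161). The guard handle is at the seated height (far end v≈230, predicted 231). I'll hand in.

```bash
python3 -c "
from rig import robot
print(robot.hand_in())"
```

```text
the job is handed in; nothing more can be done
None
```

The job is handed in: the guard is fully down and square on the grinder's stub with the grinder's pin home in it, and the saw's pin is parked up. My last camera check agrees, but `hand_in()` returned no verdict.

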